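# Set the packing jig's length stop and ratchet its clamp tight

## Robot

A 6-joint arm with a two-finger parallel gripper is mounted at the origin on a cart in front of the work surface, level with it; the furniture and walls round the work are solid. World frame = base frame: x ahead of the robot, y to its left, z up, the work surface at z = 0. Lengths are in m, angles in rad, forces in N, time in s.
With the tool pointing down it reaches from about 0.15 to 0.775 m from the base axis. Payload 6.1 kg.
Tool frame: the origin (TCP) lies midway between the tips of the shut fingers; the grasp point (between the pads) lies 19 mm behind it (env.hold_point_z is the x of the grasp point in the tool frame, in m); x points along the fingers, z is the direction in which the jaws open and shut, and the axes are right-handed (so a half turn about x gives the same grasp; the last joint's range is limited). The gripper opens to 85 mm and grips with 20 to 120 N. Pads are 22 mm wide; open, the fingers measure 114 mm over their backs; the gripper's body (76 mm by 85 mm) begins 54 mm behind the grasp point. The pads swing forward as they close: fully open they stand 13 mm farther back than shut.
Start: joints at [-1.276, 0.126, -0.04, 1.405, 0, 1.571], TCP at [0.153, -0.502, 0.231] pointing down, gripper open.
Joint ranges: [-2.72, 2.72], [-0.95, 1.95], [-1.27, 1.35], [-1.78, 2.02], [-1.46, 1.47], [-3.14, 3.14]. Speed limits (rad/s): [2.39, 2.39, 3.01, 3.14, 3.14, 3.14].

## Interface

Orientations are given as [roll, pitch, yaw] about the fixed x, y, z axes, in that order (R = Rz(yaw) Ry(pitch) Rx(roll)).
In Python, from bench import env, optics gives the robot as it stands. The module is installed in compiled form; this text tells all that it offers.
- The arm moves only by the tool step_arm, never from a script. Its argument "increments" is text: rows parted by semicolons, each of 7 numbers parted by spaces: the shift along the tool's x, y, z in mm, then the turn, a rotation vector about the tool's x, y, z in degrees, then the finger opening in mm, from 0 to 85.4. A call has 1 to 5 rows; each row shifts and turns the commanded pose from where the row before left it, along the tool's axes as they then stand; what a row does not reach is not made up. A row lasts 1/12 s, in which the tool goes at most 41.7 mm and 7.16 degrees, less where a joint would pass 70% of its speed; a pose out of reach is approached as far as the arm can. A call is refused whole if a number of a shift passes 41.7 or a number of a turn 7.16, either way. A call with a gripper value outside its range is refused whole. The fingers move at their own pace and stop on an object; "force" is the grip in N (left out, the last holds). Time passes only in rows, so rows that do not move let the fingers close. It gives the time, the measured TCP pose, the force and the opening at its end, in the units of the state.
- env.observe(): the state, without advancing time (a new reading comes with each control period).
- optics.capture(name): name is "scene" or "side" or "wrist"; returns the picture (480x640x3 uint8, red, green, blue); there is no depth.
- optics.camera_info(name): a dict with "K" (3x3 intrinsics, pixels), "T" (4x4, takes a point from camera to world coordinates). Camera axes: x right, y down, z forward; pixel columns grow to the right and rows downward; lengths in m; the calibration is good to about 2 mm. A picture is of the moment at which its call begins: read the wrist's pose just before it. camera_info takes no time and is no camera call; for the wrist camera it gives the pose at the moment of the call.
- env.finish_job(): hands the job in, once; it reports no verdict.
The state is a dict: "time_s": time; "qpos": joint angles; "qvel": joint speeds; "joint_torque": joint torques, N m; "ee_pos": TCP position; "eef_rot": TCP orientation; "ft_force": force on the tool from outside, world axes, zero at the start; "torque": the same for the moment, N m; "grip_width": finger opening in m.
Only numpy, scipy, OpenCV 4.12 (cv2) and the standard library are available. Lean on these libraries where they do the work, as an engineer would, in place of code of your own. Each camera call takes 0.05 s, during which the arm holds its last target.

## Task

Set the packing jig's length stop to the steel setting bar that lies in its track: slide the stop along until the bar is held without play between the end fence and the stop, then, leaving the bar in, tighten the stop's clamp with its ratchet lever, which only has room for short back-and-forth swings, until the screw turns no further. Then lift the bar out, lower it into the steel tray and let go without dropping it; the stop must stay where it was set, and the timer and the loupe are to be left alone.

Things in the scene. Friction and masses are not known exactly. Their poses are not given: they have to be found in the camera images.
- jig: packing jig fixed to the bench: an aluminium track 64 wide, 360 long; origin on the bench under the track, its y axis runs along the track towards the end fence, its x axis across it (-x is the side towards the robot), z up. The track's floor is 23 high and 36 wide between two 5 high shoulders (tops at 28). Small hold-down feet stick out to 54 either side of the middle, 6 high
- fence_face (a point): point on the fence's inner face (the face towards the stop), 17 above the track's floor, on the track's middle line. The fence is a steel plate 64 wide, 9 thick, top 80 above the bench, square to the track
- stop_face (a point): point on the face of the sliding stop that looks to the fence, 40 above the bench, on the track's middle line. The stop is a U-shaped steel carriage 64 wide, 90 long along the track, with an upright cheek plate 6 thick at each end (tops 88 above the bench); the face is the outer face of the cheek nearer the fence
- rear_cheek (a point): point on the outer face of the stop's other cheek (the one away from the fence), 68 above the bench, on the middle line: push here towards the fence to slide the stop
- stop (a joint): travel of the stop along the track towards the fence in m (0 = farthest away); unclamped it slides with about 6 N of friction and stays where it is left
- screw_axis (a point): point on the upright axis of the clamp screw and of the lever, midway between the two cheeks, 83 above the bench
- clamp_screw (a joint): angle of the clamp screw in rad, growing clockwise seen from above: 0 = loose, 4.7 = its end stop, fully tight. It turns with about 0.2 N m and stays where it is left; in the last 0.8 rad its shoe presses on the track and holds the stop
- ratchet_lever (a joint): angle of the ratchet lever in rad: 0 = it points along the jig's -x, positive = swung clockwise seen from above, so its grip moves towards the fence. The cheeks block it at -0.70 and +0.70. Swinging it to plus drives the screw (after up to 0.4 rad of idle travel until the pawl catches a tooth; 16 teeth); swinging it back to minus slips freely and leaves the screw where it is
- lever_grip (a point): centre of the lever's upright black grip, a round post 18 in diameter, 81 above the bench; the post runs from 61 to 99 above the bench, 95 from the screw axis. The flat lever arm below it is 16 wide and 8 thick, its underside 53 above the bench
- bar_mid (a point): centre of the loose steel setting bar, 30 x 110 x 30, 0.3 kg or so, lying in the track between the stop and the fence; y axis along its length, z up. Its top stands 53 above the bench while it is in the track
- tray: fixed steel instrument tray, 125 x 225 inside, walls 18 high, floor 2 thick; origin under its centre, y axis along its length. A pen and a plug gauge lie along its +x wall (beyond x = +38); the rest is free
- timer: small white timer 62 x 62 x 22 on the bench, origin under its centre; leave alone
- loupe: black loupe 39 in diameter, 37 high, standing on the bench, origin under its centre; leave alone

How it is judged:
By the outcome, as a careful person would: the job done as asked, in the order asked, and still so for the second after the job is handed in, with the robot touching nothing.
It also fails if it takes over 72 s, if anything falls off the work surface, if the arm or the gripper's body presses on something with over 40 N, if the wrist force passes 120 N, or if a joint passes its speed limit or range.

## Working session

There is one attempt and no reset: what is moved stays moved. The work goes in short steps, Python scripts to look and compute and a tool call to move; the robot and the scene stay as the last step left them, time stands still between calls to the robot, and variables do not carry over. Pictures are saved under pics/ and viewed, and the job is handed in when it is done.

Besides the shell and the picture viewer there is one more tool, called after "Emit:" as name(argument=value, ...) on one line, values as JSON. step_arm: Moves the arm, as the interface text tells. Its arguments: {"type":"object","properties":{"increments":{"type":"string"},"force":{"type":"number"}},"required":["increments"]}

```bash
mkdir -p pics; ls
python3 - <<'E'
from bench import env, optics
import cv2
s=env.observe()
for k,v in s.items(): print(k,v)
print(env.hold_point_z)
for n in ["scene","side","wrist"]:
    i=optics.camera_info(n); print(n,i["K"],i["T"])
    im=optics.capture(n); cv2.imwrite(f"pics/{n}0.png",im[:,:,::-1])
E
```

```text
pics
time_s 0.0
qpos [-1.27595817e+00  1.26384411e-01 -4.06085900e-02  1.40538311e+00
 -2.78007845e-05  1.57078410e+00]
qvel [ 1.51949878e-03  6.40607944e-04 -1.76093602e-03  9.16178775e-05
  7.75862252e-04  2.06651458e-04]
joint_torque [ 1.96331741e-03 -4.35920620e+01  3.52918446e+01  1.74127787e-02
 -1.13591547e-06  2.04898498e-07]
ee_pos [ 0.15243287 -0.50196494  0.23052588]
eef_rot [-3.12400885  1.5692163   1.88323053]
ft_force [-0.34129109 -0.42258722  0.39778619]
torque [ 0.07952058  0.02059112 -0.03315958]
grip_width 0.08543114131288125
-0.0187
scene [[578.5328936    0.         320.12684249]
 [  0.         578.5328936  239.97236075]
 [  0.           0.           1.        ]] [[ 0.458056   -0.41113793  0.78813089 -0.44624775]
 [-0.88890313 -0.21782953  0.40299071 -0.46877431]
 [ 0.00599342 -0.88516433 -0.46523992  0.64590015]
 [ 0.          0.          0.          1.        ]]
side [[437.32983633   0.         318.36787386]
 [  0.         437.32983633 245.02159137]
 [  0.           0.           1.        ]] [[-0.95032346 -0.13605137  0.27995597  0.2591751 ]
 [-0.31123887  0.40390164 -0.86022894  1.00222368]
 [ 0.00396065 -0.90462892 -0.42618168  0.56221922]
 [ 0.          0.          0.          1.        ]]
wrist [[380.94701461   0.         316.04450248]
 [  0.         380.94701461 236.48190553]
 [  0.           0.           1.        ]] [[ 0.29045687 -0.90415577 -0.3132685   0.23371032]
 [-0.95688581 -0.27516309 -0.09303126 -0.47727021]
 [-0.00208518  0.32678375 -0.94509684  0.37200507]
 [ 0.          0.          0.          1.        ]]
```

View pics/scene0.png

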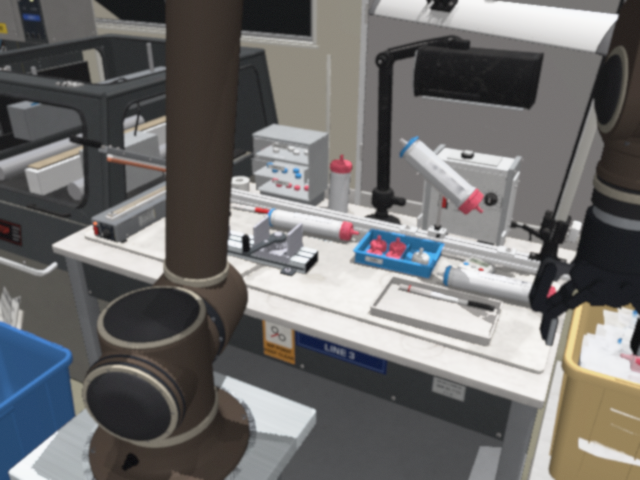

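View pics/side0.png

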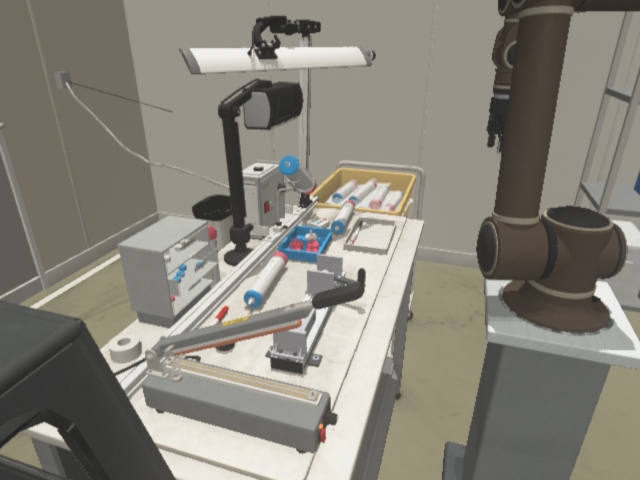

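View pics/wrist0.png

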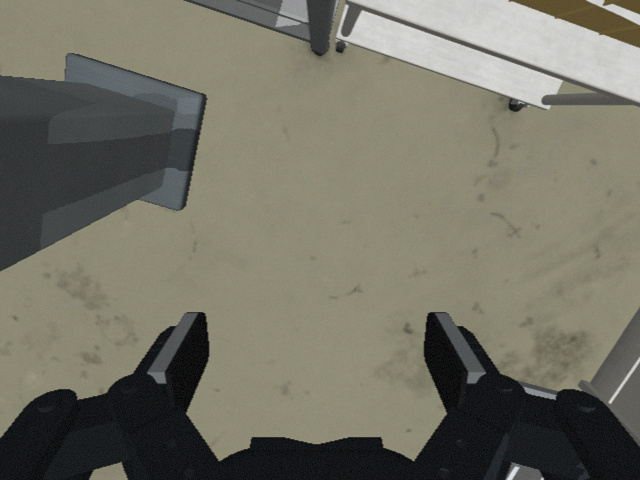

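```bash
cat > h.py <<'E'
import numpy as np, cv2
from bench import env, optics
def ray(info,u,v,z):
    K,T=info["K"],info["T"]
    d=T[:3,:3]@np.linalg.inv(K)@np.array([u,v,1.0]); o=T[:3,3]
    return o+d*(z-o[2])/d[2]
def proj(info,P):
    K,T=info["K"],info["T"]
    p=T[:3,:3].T@(np.asarray(P,float)-T[:3,3]); q=K@p
    return q[:2]/q[2]
def tri(i1,p1,i2,p2):
    A=[];b=[]
    for i,p in((i1,p1),(i2,p2)):
        d=i["T"][:3,:3]@np.linalg.inv(i["K"])@np.array([p[0],p[1],1.]);d/=np.linalg.norm(d)
        M=np.eye(3)-np.outer(d,d);A.append(M);b.append(M@i["T"][:3,3])
    A=np.vstack(A);b=np.hstack(b);x=np.linalg.lstsq(A,b,rcond=None)[0]
    return x,np.linalg.norm(A@x-b)
def toolR():
    r,p,y=env.observe()["eef_rot"]
    from scipy.spatial.transform import Rotation as Ro
    return Ro.from_euler("xyz",[r,p,y]).as_matrix()
E
python3 - <<'E'
from h import *
a=cv2.imread("pics/scene0.png")[200:350,200:520]; cv2.imwrite("pics/c1.png",cv2.resize(a,None,fx=2.5,fy=2.5,interpolation=2))
a=cv2.imread("pics/side0.png")[200:380,230:430]; cv2.imwrite("pics/c2.png",cv2.resize(a,None,fx=3.3,fy=3.3,interpolation=2))
i=optics.camera_info("scene"); s=optics.camera_info("side")
for u,v in [(270,245),(318,250),(437,310),(375,310),(497,335)]: print("scene",u,v,ray(i,u,v,0.02))
for u,v in [(328,265),(290,360),(362,280),(370,235)]: print("side",u,v,ray(s,u,v,0.05))
print(toolR())
E
```

```text
scene 270 245 [0.53846567 0.16329283 0.02      ]
scene 318 250 [0.56867633 0.05538681 0.02      ]
scene 437 310 [ 0.46426617 -0.25284282  0.02      ]
scene 375 310 [ 0.40951156 -0.14881336  0.02      ]
scene 497 335 [ 0.43856322 -0.3706444   0.02      ]
side 328 265 [0.53621516 0.07225574 0.05      ]
side 290 360 [0.49499961 0.43635498 0.05      ]
side 362 280 [0.43836138 0.11897026 0.05      ]
side 370 235 [ 0.47529752 -0.14396554  0.05      ]
[[-3.69273059e-04  9.56866711e-01  2.90527041e-01]
 [ 1.21438297e-03  2.90527275e-01 -9.56865940e-01]
 [-9.99999194e-01 -5.33723346e-07 -1.26928653e-03]]
```

View pics/c1.png

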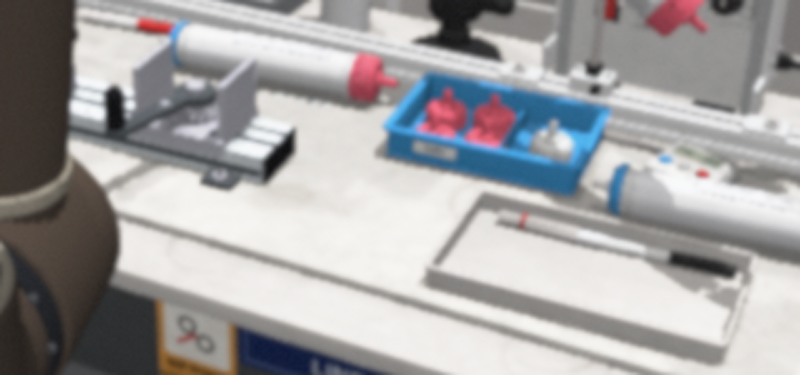

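View pics/c2.png

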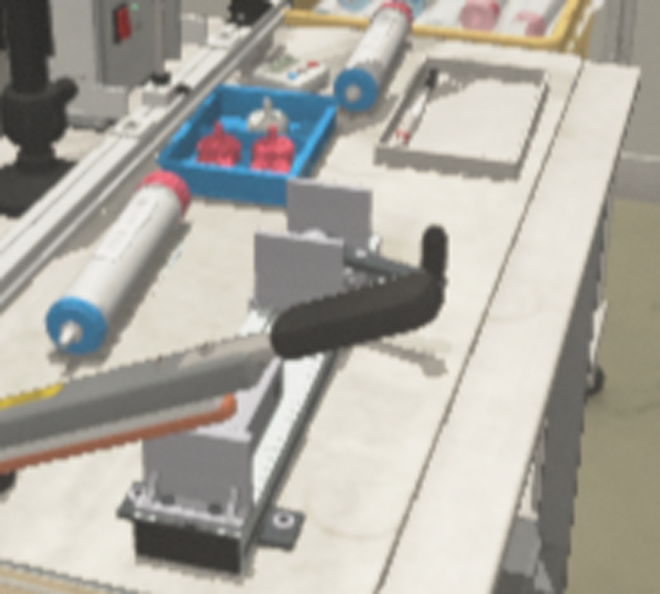

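Emit:
step_arm(increments="-35 10 -20 5.63 0 0 0; -35 10 -20 5.63 0 0 0; -35 10 -20 5.63 0 0 0; 0 18 -37 0 0 0 0; 0 18 -37 0 0 0 0")

```text
time_s: 0.57
ee_pos: [0.2067, -0.3638, 0.3382]
eef_rot: [0.569, 1.567, -1.004]
ft_force: [1.7, 0.0, -0.5]
grip_width: 0.026
```

Emit:
step_arm(increments="0 18 -37 0 0 0 0; 0 18 -37 0 0 0 0; 0 18 -37 0 0 0 0; 0 18 -37 0 0 0 0; 0 18 -37 0 0 0 0")

```text
time_s: 0.98
ee_pos: [0.2962, -0.177, 0.3363]
eef_rot: [1.093, 1.57, -0.478]
ft_force: [1.1, -0.2, 0.8]
grip_width: 0.0002
```

Emit:
step_arm(increments="0 18 -37 0 0 0 0; 0 18 -37 0 0 0 0; 0 18 -37 0 0 0 0; 0 18 -37 0 0 0 0; 0 18 -37 0 0 0 0")

```text
time_s: 1.4
ee_pos: [0.3863, 0.0047, 0.3364]
eef_rot: [2.998, 1.568, 1.437]
ft_force: [1.0, -1.4, -0.6]
grip_width: -0.0
```

Emit:
step_arm(increments="0 20 -36 0 0 0 0; 0 20 -36 0 0 0 0; 0 10 -36 0 0 0 0; 0 0 0 0 0 0 0; 0 0 0 0 0 0 0")

```text
time_s: 1.82
ee_pos: [0.4363, 0.0495, 0.3378]
eef_rot: [-3.099, 1.52, 1.693]
ft_force: [-0.1, -0.7, 0.1]
grip_width: -0.0
```

Run:
```python
from h import *
s=env.observe(); print(s["time_s"],s["ee_pos"],s["qpos"],np.abs(s["qvel"]).max()); print(toolR().round(4))
i=optics.camera_info("wrist"); im=optics.capture("wrist"); cv2.imwrite("pics/w1.png",im[:,:,::-1])
import pickle; pickle.dump((i,im),open("w1.pkl","wb")); print(i["T"])
im=optics.capture("scene"); cv2.imwrite("pics/s1.png",im[:,:,::-1])
```

```text
1.8167 [0.43633482 0.04953335 0.33779749] [ 0.07868901 -0.01137422  0.0477765   1.63216206  0.05105683  3.14059395] 0.028446823404484536
[[-0.0062  0.9968  0.0794]
 [ 0.0507  0.0796 -0.9955]
 [-0.9987 -0.0022 -0.051 ]]
[[ 0.07932791 -0.939976   -0.33189184  0.52182525]
 [-0.99549408 -0.09205082  0.02276373  0.04938644]
 [-0.05194827  0.32859056 -0.94304275  0.47882288]
 [ 0.          0.          0.          1.        ]]
```

View pics/w1.png

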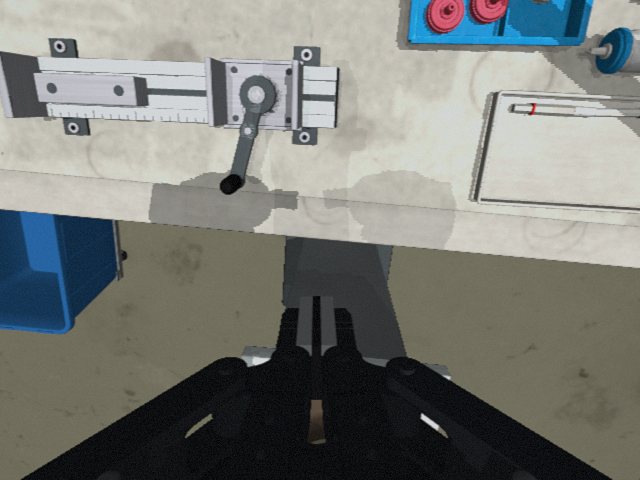

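View pics/s1.png

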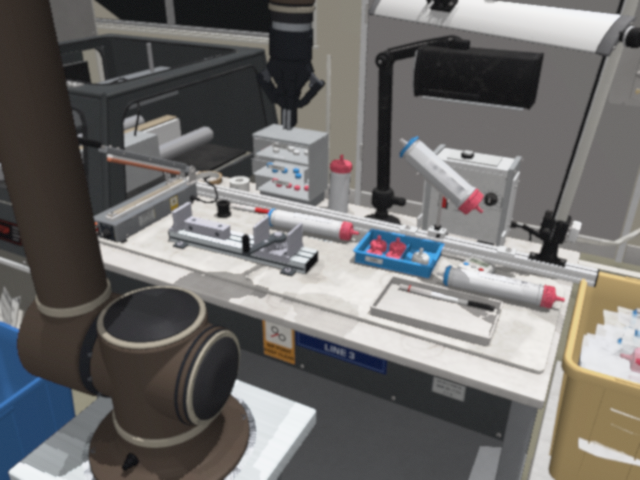

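Run:
```python
from h import *
i=optics.camera_info("scene"); s=optics.camera_info("side")
print("handle end",tri(i,(76,141),s,(362,275)), "hinge-ish handle start", tri(i,(110,150),s,(318,300)))
a=cv2.imread("pics/w1.png")[20:215,0:350]; cv2.imwrite("pics/w1c.png",cv2.resize(a,None,fx=2.28,fy=2.28,interpolation=2))
a=cv2.imread("pics/s1.png")[120:280,60:330]; cv2.imwrite("pics/s1c.png",cv2.resize(a,None,fx=2.9,fy=2.9,interpolation=2))
```

```text
handle end (array([0.35526723, 0.50437206, 0.2735802 ]), np.float64(0.01230695116028902)) hinge-ish handle start (array([0.4244128 , 0.49694817, 0.22607066]), np.float64(0.0015487540017337879))
```

View pics/w1c.png

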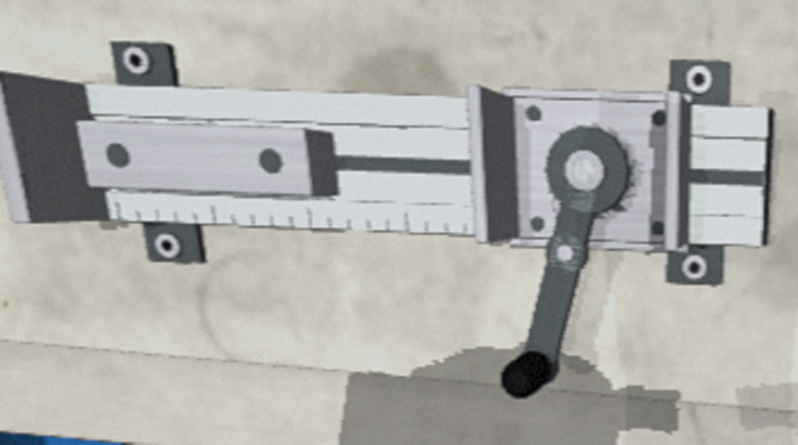

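View pics/s1c.png

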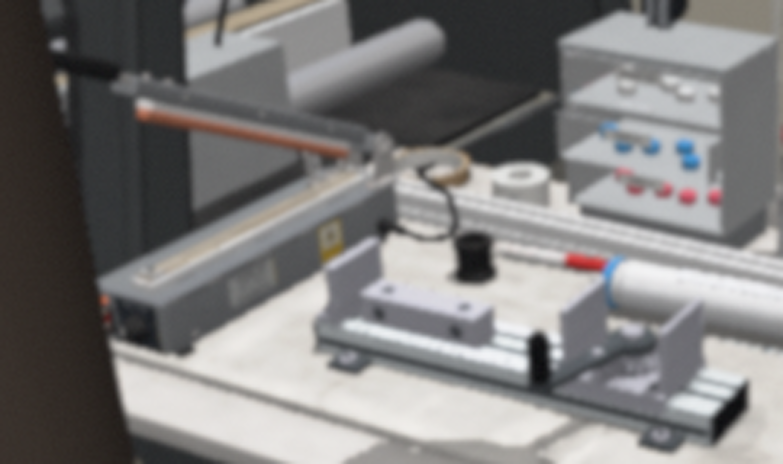

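Run:
```python
from h import *
import pickle
i,_=pickle.load(open("w1.pkl","rb"))
c=lambda n,u,v,z:print(n,ray(i,u/2.28,v/2.28+20,z).round(4))
c("fence in top +x",3,75,.08);c("fence in top -x",28,220,.08)
c("fence bot +x",88,85,.028);c("fence bot -x",105,218,.028)
c("stopface +x",468,85,.088);c("stopface -x",477,242,.088)
c("rear +x",682,93,.088);c("rear -x",690,248,.088)
c("screw",585,170,.075)
c("grip top",522,378,.099);c("arm@grip",545,365,.061)
for p in [(80,122),(310,130),(310,193),(90,187)]: c("bar",*p,.053)
c("track end +x",770,108,.028);c("track end -x",766,245,.028)
for p in [(128,205),(490,234)]: c("edge",*p,.028)
for n,u,v in [("tray",495,92),("tray",478,203)]: print(n,ray(i,u,v,.018))
```

```text
fence in top +x [0.5428 0.3846 0.08  ]
fence in top -x [0.4825 0.3849 0.08  ]
fence bot +x [0.5442 0.3859 0.028 ]
fence bot -x [0.4817 0.3873 0.028 ]
stopface +x [0.5533 0.1778 0.088 ]
stopface -x [0.4906 0.1748 0.088 ]
rear +x [0.5569 0.0885 0.088 ]
rear -x [0.4958 0.0811 0.088 ]
screw [0.5241 0.1305 0.075 ]
grip top [0.4342 0.1517 0.099 ]
arm@grip [0.4329 0.1506 0.061 ]
bar [0.5266 0.3738 0.053 ]
bar [0.5315 0.2639 0.053 ]
bar [0.5036 0.2661 0.053 ]
bar [0.4978 0.3738 0.053 ]
track end +x [0.5589 0.0523 0.028 ]
track end -x [0.4964 0.0481 0.028 ]
edge [0.4891 0.3742 0.028 ]
edge [0.4902 0.1874 0.028 ]
tray [ 0.54793628 -0.12361018  0.018     ]
tray [ 0.42189576 -0.13251625  0.018     ]
```

```bash
cat >> h.py <<'E'
from scipy.spatial.transform import Rotation as Ro
def Rt(ang):  # tool down, jaw (tool z) at world angle ang deg
    a=np.radians(ang); z=np.array([np.cos(a),np.sin(a),0]); x=np.array([0,0,-1.]); y=np.cross(z,x)
    return np.stack([x,y,z],1)
def plan(pos,ang):
    s=env.observe(); R=toolR(); Rg=Rt(ang)
    rv=np.degrees(Ro.from_matrix(R.T@Rg).as_rotvec())
    d=np.array(pos)-s["ee_pos"]
    print("t",round(s["time_s"],2),"ee",s["ee_pos"].round(4),"F",s["ft_force"].round(1),"q",s["qpos"].round(2))
    print(" turn deg",rv.round(2),"rows>=",np.abs(rv).max()/7.1)
    print(" shift mm now-tool",(R.T@d*1000).round(1)," goal-tool",(Rg.T@d*1000).round(1),"rows>=",np.linalg.norm(d)/.041)
# jig frame
JY=np.array([-0.044,0.999,0]);JY/=np.linalg.norm(JY);JX=np.array([JY[1],-JY[0],0])
FENCE=np.array([0.513,0.386,0.0])
def jig(x,y,z): return FENCE+JX*x+JY*y+np.array([0,0,z])  # y=0 at fence face, negative towards robot stop
def tojig(p): d=np.asarray(p)-FENCE; return np.array([d@JX,d@JY,d[2]])
E
python3 - <<'E'
from h import *
print(tojig([.5263,.0848,.088]),tojig([.4342,.1517,.099]))
p=jig(0,-0.335,0.14);print(p);plan(p,2.5)
E
```

```text
[ 3.39010679e-05 -3.01493497e-01  8.80000000e-02] [-0.0890332  -0.23060576  0.099     ]
[0.52774046 0.05132446 0.14      ]
t 1.92 ee [0.4357 0.0488 0.3384] F [-0.5  1.   0.3] q [ 0.08 -0.01  0.05  1.63  0.05  3.14]
 turn deg [-88.01  -2.38  -2.2 ] rows>= 12.395369120726013
 shift mm now-tool [197.8  92.1  14.8]  goal-tool [198.4  -1.5  92. ] rows>= 5.334208137071519
```

Emit:
step_arm(increments="0 0 0 -6.77 -0.18 -0.17 0; 0 0 0 -6.77 -0.18 -0.17 0; 0 0 0 -6.77 -0.18 -0.17 0; 0 0 0 -6.77 -0.18 -0.17 0; 0 0 0 -6.77 -0.18 -0.17 0")

```text
time_s: 2.33
ee_pos: [0.4355, 0.0483, 0.3389]
eef_rot: [2.829, 1.537, 1.932]
ft_force: [-0.8, 0.8, -0.3]
grip_width: -0.0
```

Emit:
step_arm(increments="0 0 0 -6.77 -0.18 -0.17 0; 0 0 0 -6.77 -0.18 -0.17 0; 0 0 0 -6.77 -0.18 -0.17 0; 0 0 0 -6.77 -0.18 -0.17 0; 0 0 0 -6.77 -0.18 -0.17 0")

```text
time_s: 2.75
ee_pos: [0.4355, 0.0483, 0.3389]
eef_rot: [2.496, 1.558, 2.19]
ft_force: [0.0, 0.7, 0.3]
grip_width: 0.0
```

Emit:
step_arm(increments="0 0 0 -6.77 -0.18 -0.17 0; 0 0 0 -6.77 -0.18 -0.17 0; 0 0 0 -6.77 -0.18 -0.17 0; 0 0 0 0 0 0 0; 0 0 0 0 0 0 0")

```text
time_s: 3.17
ee_pos: [0.4357, 0.0486, 0.3388]
eef_rot: [0.828, 1.57, 0.868]
ft_force: [-0.2, 0.6, 0.6]
grip_width: 0.0003
```

Run:
```python
from h import *
plan(jig(0,-0.335,0.14),2.5); 
i=optics.camera_info("wrist"); im=optics.capture("wrist"); cv2.imwrite("pics/w2.png",im[:,:,::-1])
import pickle; pickle.dump((i,im),open("w2.pkl","wb"))
```

```text
t 3.17 ee [0.4357 0.0486 0.3388] F [-0.2  0.6  0.6] q [ 0.11 -0.01  0.05  1.63  0.    1.64]
 turn deg [-0.22  0.04 -0.04] rows>= 0.03079686020535759
 shift mm now-tool [198.9  -1.1  92. ]  goal-tool [198.8  -1.3  92.1] rows>= 5.344308522915003
```

View pics/w2.png

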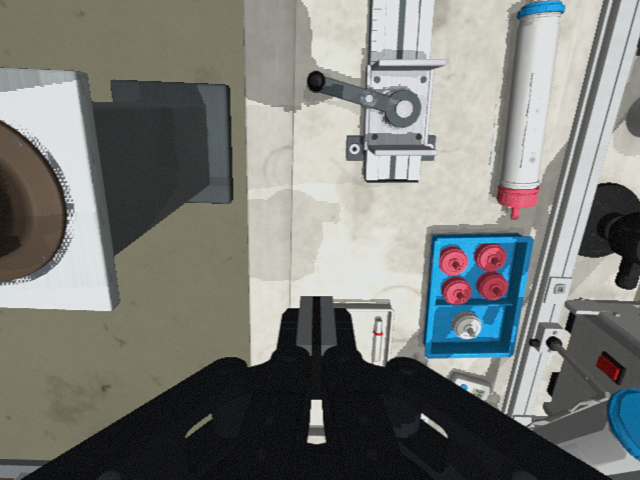

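Emit:
step_arm(increments="25 0 18.4 0 0 0 0; 30 0 18.4 0 0 0 0; 35 0 18.4 0 0 0 0; 35 0 18.4 0 0 0 0; 35 0 18.4 0 0 0 0")

```text
time_s: 3.63
ee_pos: [0.5288, 0.0531, 0.1772]
eef_rot: [0.666, 1.57, 0.707]
ft_force: [1.8, 0.6, -0.2]
grip_width: 0.0004
```

Emit:
step_arm(increments="35 0 0 0 0 0 0; 35 0 0 0 0 0 0; 30 -1 0 0 0 0 0; 20 0 0 0 0 0 0; 0 0 0 0 0 0 0")

```text
time_s: 4.05
ee_pos: [0.5248, 0.0518, 0.0537]
eef_rot: [3.114, 1.563, -3.128]
ft_force: [-0.6, -0.5, -0.2]
grip_width: 0.0003
```

Run:
```python
from h import *
plan(jig(0,-0.335,0.055),2.5); print(tojig(env.observe()["ee_pos"]))
im=optics.capture("wrist"); cv2.imwrite("pics/w3.png",im[:,:,::-1])
```

```text
t 4.05 ee [0.5248 0.0518 0.0537] F [-0.6 -0.5 -0.2] q [ 0.1   0.2  -0.35  1.03  0.    1.63]
 turn deg [-0.13 -0.47 -0.01] rows>= 0.0657232155222947
 shift mm now-tool [-1.3 -0.6  2.9]  goal-tool [-1.3 -0.6  2.9] rows>= 0.07922004980142765
[-0.00292685 -0.33437796  0.05373657]
```

View pics/w3.png

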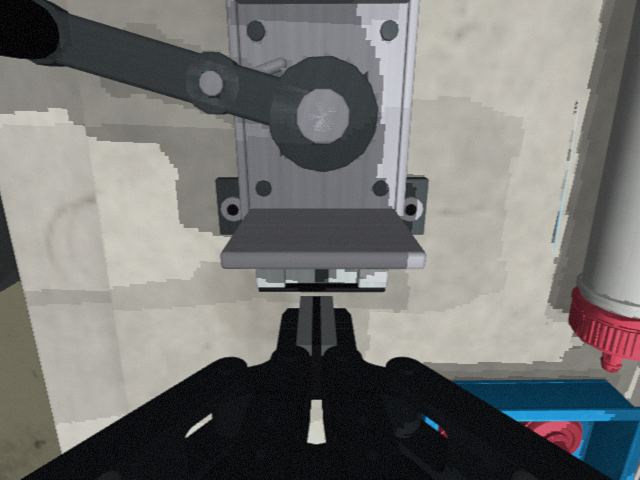

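Emit:
step_arm(increments="0 10 0.5 0 0 0 0; 0 8 0.5 0 0 0 0; 0 6 0.5 0 0 0 0; 0 6 0.5 0 0 0 0; 0 6 0.5 0 0 0 0")

```text
time_s: 4.52
ee_pos: [0.5298, 0.0883, 0.0602]
eef_rot: [-0.766, 1.568, -0.722]
ft_force: [-1.2, -7.1, 4.2]
grip_width: 0.0001
```

Emit:
step_arm(increments="0 10 0 0 0 0 0; 0 10 0 0 0 0 0; 0 10 0 0 0 0 0; 0 10 0 0 0 0 0; 0 5 0 0 0 0 0")

```text
time_s: 4.93
ee_pos: [0.5279, 0.134, 0.0601]
eef_rot: [-0.404, 1.568, -0.359]
ft_force: [-1.3, -6.1, 5.3]
grip_width: -0.0002
```

Emit:
step_arm(increments="0.5 8 -0.3 0 0 0 0; 0.5 8 -0.3 0 0 0 0; 0.5 8 -0.3 0 0 0 0; 0 3 0 0 0 0 0; 0 0 0 0 0 0 0")

```text
time_s: 5.35
ee_pos: [0.5259, 0.1614, 0.0582]
eef_rot: [0.414, 1.568, 0.459]
ft_force: [1.3, -1.2, 0.1]
grip_width: -0.0001
```

Run:
```python
from h import *
plan(jig(0,-0.211,0.055),2.5); print(tojig(env.observe()["ee_pos"]))
im=optics.capture("wrist"); cv2.imwrite("pics/w4.png",im[:,:,::-1])
```

```text
t 5.35 ee [0.5259 0.1614 0.0582] F [ 1.3 -1.2  0.1] q [ 0.3   0.23 -0.3   1.04  0.    1.82]
 turn deg [ 0.08  0.14 -0.06] rows>= 0.019393893706040874
 shift mm now-tool [ 3.2 13.9 -3. ]  goal-tool [ 3.2 13.9 -3. ] rows>= 0.35637287771745463
[ 0.0029941  -0.22494438  0.05817482]
```

View pics/w4.png

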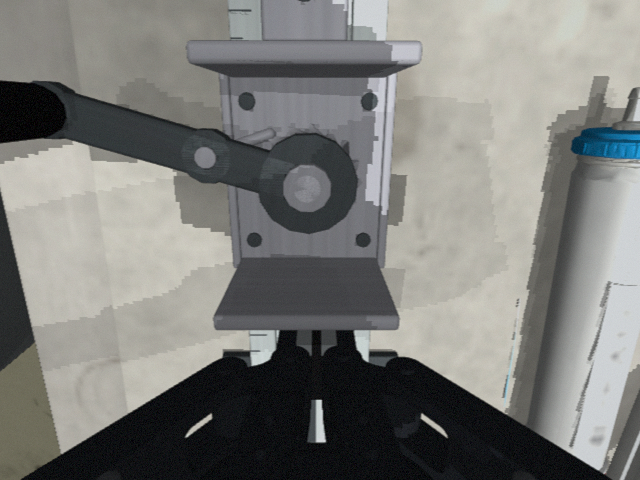

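Emit:
step_arm(increments="0 2 -0.5 0 0 0 0; 0 2 -0.5 0 0 0 0; 0 2 -0.5 0 0 0 0; 0 2 -0.5 0 0 0 0; 0 2 0 0 0 0 0")

```text
time_s: 5.82
ee_pos: [0.5237, 0.1692, 0.0574]
eef_rot: [-0.696, 1.568, -0.653]
ft_force: [4.5, -7.4, 0.6]
grip_width: -0.0001
```

Emit:
step_arm(increments="0 1 0 0 0 0 0; 0 1 0 0 0 0 0; 0 1 0 0 0 0 0; 0 1 0 0 0 0 0; 0 0 0 0 0 0 0")

```text
time_s: 6.23
ee_pos: [0.5236, 0.1733, 0.0574]
eef_rot: [-0.602, 1.568, -0.559]
ft_force: [4.0, -5.6, 0.9]
grip_width: -0.0001
```

Emit:
step_arm(increments="0 1 0 0 0 0 0; 0 1 0 0 0 0 0; 0 1 0 0 0 0 0; 0 1 0 0 0 0 0; 0 0 0 0 0 0 0")

```text
time_s: 6.65
ee_pos: [0.5234, 0.1754, 0.0575]
eef_rot: [-1.167, 1.565, -1.125]
ft_force: [3.9, -13.3, 3.0]
grip_width: -0.0001
```

Emit:
step_arm(increments="0 1 0 0 0 0 0; 0 1 0 0 0 0 0; 0 0.5 0 0 0 0 0; 0 0 0 0 0 0 0; 0 0 0 0 0 0 0")

```text
time_s: 7.07
ee_pos: [0.5234, 0.1754, 0.0575]
eef_rot: [-1.322, 1.56, -1.282]
ft_force: [4.6, -22.7, 4.5]
grip_width: -0.0
```

Emit:
step_arm(increments="0 -10 0 0 0 0 0; 0 -20 0 0 0 0 0; -35 0 0 -6.77 0 0 0; -35 0 0 -6.77 0 0 0; -35 0 0 -6.77 0 0 30")

```text
time_s: 7.48
ee_pos: [0.5224, 0.1507, 0.1626]
eef_rot: [2.141, 1.568, 2.546]
ft_force: [0.8, -0.1, -0.0]
grip_width: 0.011
```

Emit:
step_arm(increments="-20 0 0 -6.77 0 0 30; -20 0 0 -6.77 0 0 30; 0 0 0 -6.77 0 0 30; 0 0 0 -6.77 0 0 30; 0 0 0 -6.77 0 0 30")

```text
time_s: 7.9
ee_pos: [0.5233, 0.1514, 0.2025]
eef_rot: [0.526, 1.568, 1.522]
ft_force: [-0.2, -0.2, 0.2]
grip_width: 0.0303
```

Emit:
step_arm(increments="0 0 0 -6.77 0 0 30; 0 0 0 -6.77 0 0 30; 0 0 0 -6.77 0 0 30; 0 0 0 -6.77 0 0 30; 0 0 0 -6.77 0 0 30")

```text
time_s: 8.32
ee_pos: [0.523, 0.1513, 0.2018]
eef_rot: [0.405, 1.568, 1.991]
ft_force: [0.4, -0.8, 0.3]
grip_width: 0.03
```

Run:
```python
from h import *
plan(jig(-0.1,-0.2,0.2),92.5); print(tojig(env.observe()["ee_pos"]),env.observe()["grip_width"])
i=optics.camera_info("wrist"); im=optics.capture("wrist"); cv2.imwrite("pics/w5.png",im[:,:,::-1])
import pickle; pickle.dump((i,im),open("w5.pkl","wb"))
```

```text
t 8.32 ee [0.523  0.1513 0.2018] F [ 0.4 -0.8  0.3] q [ 0.28  0.16 -0.06  1.35  0.    0.26]
 turn deg [-1.61  0.13 -0.05] rows>= 0.22657916709985254
 shift mm now-tool [  2.  100.7  32.1]  goal-tool [ 1.8 99.7 34.9] rows>= 2.5773501249562716
[-0.00028918 -0.2349419   0.20180323] 0.03002315541633638
```

View pics/w5.png

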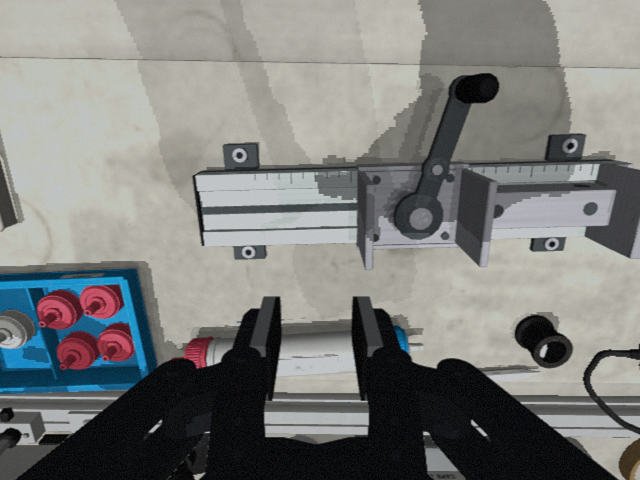

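Run:
```python
from h import *
import pickle
i,_=pickle.load(open("w5.pkl","rb"))
c=lambda n,u,v,z:print(n,ray(i,u,v,z).round(4),tojig(ray(i,u,v,z)).round(4))
c("hub",421,216,.07);c("grip top",485,88,.099)
c("rear top",361,168,.088);c("rear top",370,268,.088)
c("face top",497,180,.088);c("face top",488,265,.088)
c("bar far +",613,187,.053);c("bar",612,223,.053)
c("fence bot",618,0,0)
```

```text
hub [0.5163 0.2304 0.07  ] [-0.0036 -0.1556  0.07  ]
grip top [0.428  0.2518 0.099 ] [-0.0908 -0.1304  0.099 ]
rear top [0.4785 0.1815 0.088 ] [-0.0435 -0.2028  0.088 ]
rear top [0.5511 0.192  0.088 ] [ 0.0296 -0.1955  0.088 ]
face top [0.4852 0.2738 0.088 ] [-0.0327 -0.1109  0.088 ]
face top [0.5475 0.2779 0.088 ] [ 0.0297 -0.1095  0.088 ]
bar far + [0.4956 0.3816 0.053 ] [-0.0175 -0.0036  0.053 ]
bar [0.5247 0.3887 0.053 ] [0.0118 0.0022 0.053 ]
fence bot [0.3576 0.3874 0.    ] [-0.1552  0.0082  0.    ]
```

Run:
```python
from h import *
plan(jig(-0.094,-0.130,0.068),92.5)
```

```text
t 8.37 ee [0.5231 0.1513 0.2018] F [-0.2  0.3  0.2] q [ 0.28  0.16 -0.06  1.35  0.    0.26]
 turn deg [-1.31  0.13 -0.05] rows>= 0.18445581750377707
 shift mm now-tool [134.1  96.  102.5]  goal-tool [133.8  93.8 104.9] rows>= 4.73611511677663
```

Emit:
step_arm(increments="0 19 20 -1.3 0 0 30; 0 23.5 26.2 0 0 0 30; 0 23.5 26.2 0 0 0 30; 20 18.8 22 0 0 0 30; 30 9 10.5 0 0 0 30")

```text
time_s: 8.78
ee_pos: [0.4261, 0.2562, 0.1544]
eef_rot: [-0.619, 1.564, 0.984]
ft_force: [0.4, -0.1, -0.6]
grip_width: 0.0302
```

Emit:
step_arm(increments="30 0 0 0 0 0 30; 0 0 0 0 0 0 30; 0 0 0 0 0 0 30")

```text
time_s: 9.03
ee_pos: [0.4253, 0.2528, 0.1212]
eef_rot: [1.669, 1.567, -3.012]
ft_force: [-0.1, -0.0, 0.2]
grip_width: 0.0298
```

Run:
```python
from h import *
plan(jig(-0.094,-0.130,0.068),92.5)
i=optics.camera_info("wrist"); im=optics.capture("wrist"); cv2.imwrite("pics/w6.png",im[:,:,::-1])
e=env.observe()["ee_pos"]
print(proj(i,e),proj(i,jig(-.094,-.13,.099)),proj(i,jig(-.002,-.155,.07)))
```

```text
t 9.03 ee [0.4253 0.2528 0.1212] F [-0.1 -0.   0.2] q [ 0.54  0.1  -0.32  1.16  0.    0.5 ]
 turn deg [-0.71 -0.02 -0.2 ] rows>= 0.10016518028427417
 shift mm now-tool [53.2  0.4 -0.7]  goal-tool [53.2  0.6 -0.7] rows>= 1.298141923943381
[315.72432204 319.85437923] [313.44607877 289.67331727] [276.16745156 400.72429024]
```

View pics/w6.png

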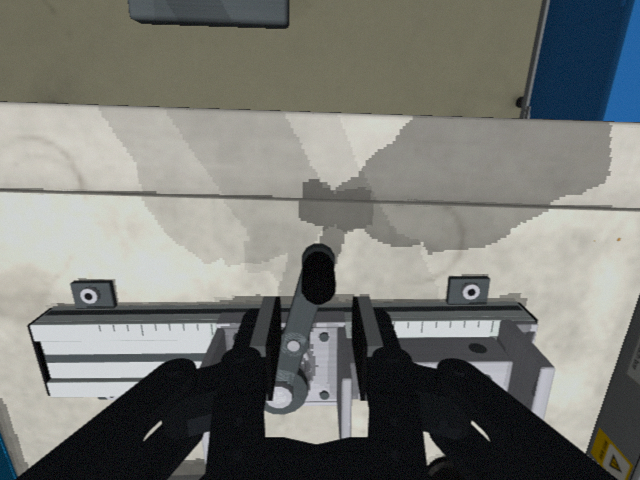

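Emit:
step_arm(increments="18 1 1 -0.7 0 0 30; 20 1 1 0 0 0 30; 15 0 0.5 0 0 0 30; 0 0 0 0 0 0 22; 0 0 0 0 0 0 22")

```text
time_s: 9.5
ee_pos: [0.4256, 0.2556, 0.0705]
eef_rot: [-0.532, 1.569, 1.082]
ft_force: [0.1, -0.2, 0.6]
grip_width: 0.0219
```

Run:
```python
from h import *
plan(jig(-0.094,-0.130,0.068),92.5); print(tojig(env.observe()["ee_pos"]),env.observe()["grip_width"])
i=optics.camera_info("wrist"); im=optics.capture("wrist"); cv2.imwrite("pics/w7.png",im[:,:,::-1])
```

```text
t 9.5 ee [0.4256 0.2556 0.0705] F [ 0.1 -0.2  0.6] q [ 0.54  0.12 -0.4   1.05  0.    0.5 ]
 turn deg [-0.04  0.09  0.05] rows>= 0.012001528594779919
 shift mm now-tool [ 2.5  1.  -3.6]  goal-tool [ 2.5  1.  -3.6] rows>= 0.10914710119091646
[-0.09304057 -0.12642818  0.07051942] 0.021855543786721228
```

View pics/w7.png

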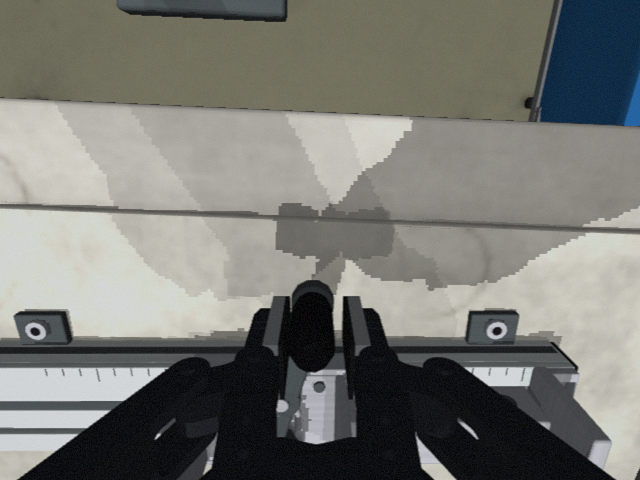

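Emit:
step_arm(increments="1 -3.5 8.4 0 0 0 22; 0 -4.3 8.5 0 0 0 22; 0 -4.8 8.1 0 0 0 22; 0 -2 3 0 0 0 22; 0 0 0 0 0 0 22")

```text
time_s: 9.97
ee_pos: [0.4388, 0.2855, 0.0684]
eef_rot: [-0.607, 1.569, 1.009]
ft_force: [0.4, -0.5, 0.3]
grip_width: 0.0223
```

```bash
cat > lev.py <<'E'
from h import *
H=np.array([-.002,-.155])
s=env.observe(); p=tojig(s["ee_pos"]); d=p[:2]-H
F=s["ft_force"]; print("t",s["time_s"],"ty,tz",(-d[0]*1e3).round(1),(d[1]*1e3).round(1),"z",p[2].round(4),"r",np.hypot(*d).round(4),"th",np.arctan2(d[1],-d[0]).round(3),"Fjig",(F@JX).round(1),(F@JY).round(1),F[2].round(1))
E
python3 lev.py; python3 -c "
from h import *
im=optics.capture('wrist'); cv2.imwrite('pics/w8.png',im[:,:,::-1])"
```

```text
t 9.9667 ty,tz 76.5 57.8 z 0.0684 r 0.0959 th 0.647 Fjig 0.4 -0.5 0.3
```

View pics/w8.png

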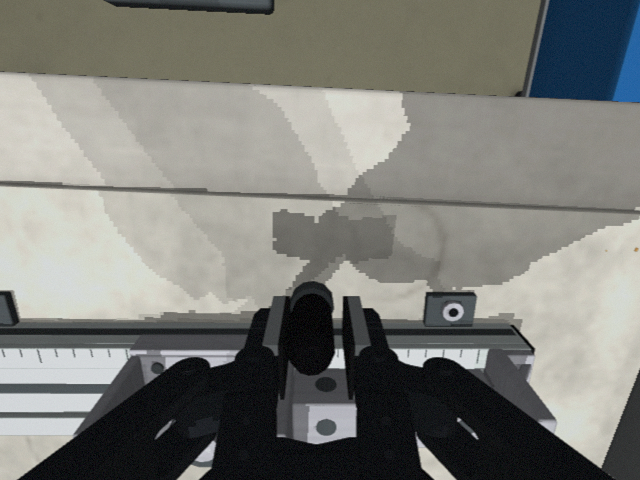

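Emit:
step_arm(increments="0 11 -20.8 0 0 0 22; 0 5.6 -18.1 0 0 0 22; 0 1.9 -18.9 0 0 0 22; 0 -1.9 -18.9 0 0 0 22; 0 -5.6 -18.1 0 0 0 22")

```text
time_s: 10.43
ee_pos: [0.4301, 0.1881, 0.068]
eef_rot: [0.815, 1.569, 2.431]
ft_force: [0.4, 0.5, -0.5]
grip_width: 0.0223
```

Emit:
step_arm(increments="0 -9.1 -16.6 0 0 0 22; 0 0 0 0 0 0 22")

```text
time_s: 10.6
ee_pos: [0.4418, 0.1708, 0.0681]
eef_rot: [-1.583, 1.57, 0.03]
ft_force: [-0.2, -0.5, 0.7]
grip_width: 0.0219
```

```bash
python3 lev.py; python3 -c "
from h import *
im=optics.capture('wrist'); cv2.imwrite('pics/w9.png',im[:,:,::-1])"
```

```text
t 10.6 ty,tz 78.6 -56.9 z 0.0681 r 0.097 th -0.626 Fjig -0.2 -0.5 0.7
```

View pics/w9.png

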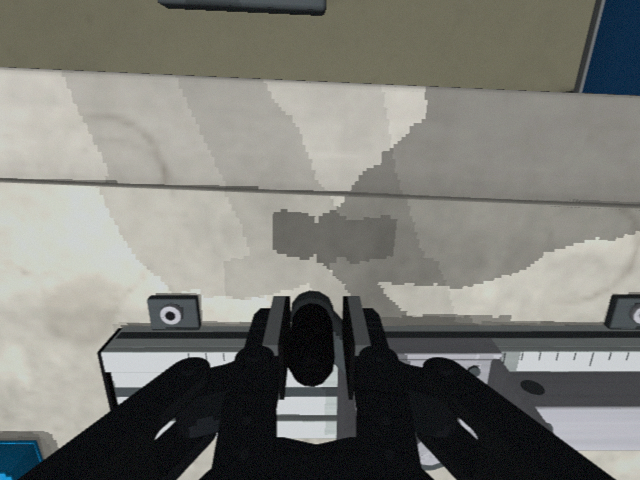

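Emit:
step_arm(increments="0 8.9 19.9 0 0 0 22; 0 5.6 18.1 0 0 0 22; 0 1.9 18.9 0 0 0 22; 0 -1.9 18.9 0 0 0 22; 0 -5.6 18.1 0 0 0 22")

```text
time_s: 11.07
ee_pos: [0.426, 0.2669, 0.0677]
eef_rot: [1.847, 1.569, -2.82]
ft_force: [-1.7, -2.0, -0.6]
grip_width: 0.0218
```

Emit:
step_arm(increments="0 -9.1 16.6 0 0 0 22; 0 -3 5 0 0 0 22; 0 0 0 0 0 0 22")

```text
time_s: 11.32
ee_pos: [0.4389, 0.2896, 0.0677]
eef_rot: [0.766, 1.57, 2.383]
ft_force: [-0.0, -0.9, 0.7]
grip_width: 0.0221
```

```bash
python3 lev.py; python3 -c "
from h import *
im=optics.capture('wrist'); cv2.imwrite('pics/w10.png',im[:,:,::-1])"
```

```text
t 11.3167 ty,tz 76.3 62.0 z 0.0677 r 0.0983 th 0.682 Fjig -0.1 -0.9 0.7
```

View pics/w10.png

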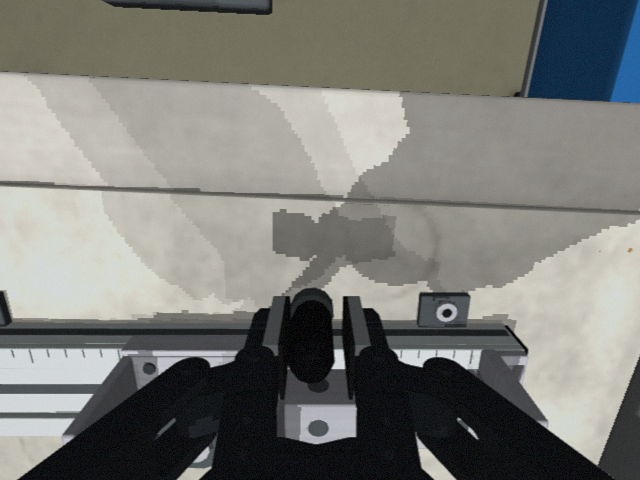

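Emit:
step_arm(increments="0 9 -24 0 0 0 22; 0 5.6 -18.1 0 0 0 22; 0 1.9 -18.9 0 0 0 22; 0 -1.9 -18.9 0 0 0 22; 0 -5.6 -18.1 0 0 0 22")

```text
time_s: 11.78
ee_pos: [0.4332, 0.1886, 0.0682]
eef_rot: [0.387, 1.569, 2.002]
ft_force: [0.1, 0.5, -0.2]
grip_width: 0.0218
```

Emit:
step_arm(increments="0 -10 -17 0 0 0 22; 0 0 0 0 0 0 22; 0 8.9 19 0 0 0 22; 0 5.6 18.1 0 0 0 22; 0 1.9 18.9 0 0 0 22")

```text
time_s: 12.2
ee_pos: [0.4243, 0.2277, 0.0677]
eef_rot: [1.949, 1.568, -2.721]
ft_force: [-1.7, -4.1, -0.1]
grip_width: 0.0219
```

Emit:
step_arm(increments="0 -1.9 18.9 0 0 0 22; 0 -5.6 18.1 0 0 0 22; 0 -9.1 16.6 0 0 0 22; 0 -2 5 0 0 0 22; 0 0 0 0 0 0 22")

```text
time_s: 12.62
ee_pos: [0.4422, 0.2886, 0.0679]
eef_rot: [0.489, 1.57, 2.106]
ft_force: [-0.6, -1.8, 0.8]
grip_width: 0.0225
```

```bash
python3 lev.py
```

```text
t 12.6167 ty,tz 73.1 60.8 z 0.0679 r 0.0951 th 0.694 Fjig -0.7 -1.8 0.8
```

Emit:
step_arm(increments="0 12 -24 0 0 0 22; 0 6 -18.1 0 0 0 22; 0 2.4 -18.9 0 0 0 22; 0 -1.9 -18.9 0 0 0 22; 0 -5.6 -18.1 0 0 0 22")

```text
time_s: 13.03
ee_pos: [0.4322, 0.1881, 0.0682]
eef_rot: [0.478, 1.569, 2.093]
ft_force: [-0.1, 0.0, -0.6]
grip_width: 0.0221
```

Emit:
step_arm(increments="0 -10 -17 0 0 0 22; 0 0 0 0 0 0 22; 0 8.9 19 0 0 0 22; 0 5.6 18.1 0 0 0 22; 0 1.9 18.9 0 0 0 22")

```text
time_s: 13.45
ee_pos: [0.4235, 0.2271, 0.0677]
eef_rot: [1.895, 1.568, -2.775]
ft_force: [-2.2, -2.0, 0.3]
grip_width: 0.022
```

Emit:
step_arm(increments="0 -1.9 18.9 0 0 0 22; 0 -5.6 18.1 0 0 0 22; 0 -9.1 16.6 0 0 0 22; 0 -2 5 0 0 0 22; 0 0 0 0 0 0 22")

```text
time_s: 13.87
ee_pos: [0.4413, 0.2881, 0.0679]
eef_rot: [0.71, 1.57, 2.326]
ft_force: [0.1, -0.6, -0.5]
grip_width: 0.0219
```

```bash
python3 lev.py; python3 -c "
from h import *
im=optics.capture('wrist'); cv2.imwrite('pics/w11.png',im[:,:,::-1])"
```

```text
t 13.8667 ty,tz 73.9 60.4 z 0.0679 r 0.0954 th 0.685 Fjig 0.1 -0.6 -0.5
```

View pics/w11.png

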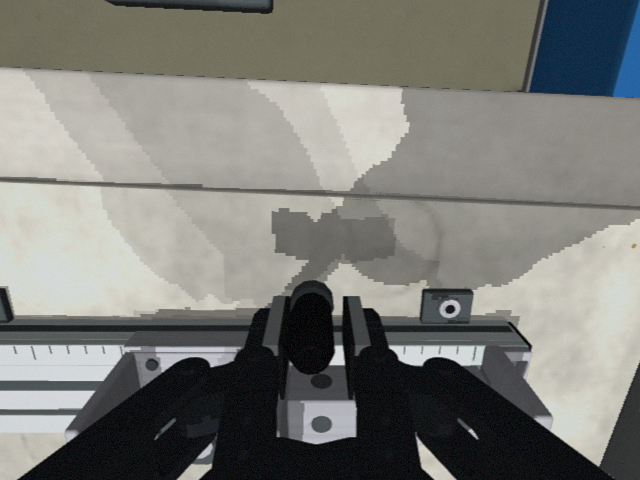

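Emit:
step_arm(increments="0 11.5 -24 0 0 0 22; 0 6 -18.1 0 0 0 22; 0 2.4 -18.9 0 0 0 22; 0 -1.9 -18.9 0 0 0 22; 0 -5.6 -18.1 0 0 0 22")

```text
time_s: 14.33
ee_pos: [0.4321, 0.1876, 0.0682]
eef_rot: [0.389, 1.569, 2.004]
ft_force: [-0.5, 0.8, -0.0]
grip_width: 0.022
```

Emit:
step_arm(increments="0 -10 -17 0 0 0 22; 0 0 0 0 0 0 22; 0 8.9 19 0 0 0 22; 0 5.6 18.1 0 0 0 22; 0 1.9 18.9 0 0 0 22")

```text
time_s: 14.75
ee_pos: [0.4232, 0.2266, 0.0677]
eef_rot: [1.903, 1.568, -2.768]
ft_force: [-1.3, -3.3, -0.2]
grip_width: 0.0221
```

Emit:
step_arm(increments="0 -0.5 9.5 0 0 0 22; 0 -1.4 9.4 0 0 0 22; 0 -2.3 9.2 0 0 0 22")

```text
time_s: 15.0
ee_pos: [0.4278, 0.2561, 0.0679]
eef_rot: [1.829, 1.57, -2.839]
ft_force: [-2.8, -6.7, 0.9]
grip_width: 0.0217
```

Emit:
step_arm(increments="0 -3.3 8.9 0 0 0 22; 0 -4 8.5 0 0 0 22; 0 -5.1 8.1 0 0 0 22; 0 -2 5 0 0 0 22; 0 0 0 0 0 0 22")

```text
time_s: 15.42
ee_pos: [0.4427, 0.2887, 0.0682]
eef_rot: [-0.459, 1.568, 1.156]
ft_force: [0.0, 0.0, 0.1]
grip_width: 0.0221
```

```bash
python3 lev.py
```

```text
t 15.4167 ty,tz 72.5 60.9 z 0.0682 r 0.0947 th 0.698 Fjig 0.0 0.0 0.1
```

Emit:
step_arm(increments="0 12.5 -24 0 0 0 22; 0 6 -18.1 0 0 0 22; 0 2.4 -18.9 0 0 0 22; 0 -1.9 -18.9 0 0 0 22; 0 -5.6 -18.1 0 0 0 22")

```text
time_s: 15.83
ee_pos: [0.4324, 0.1884, 0.0685]
eef_rot: [-0.437, 1.568, 1.179]
ft_force: [-0.1, 0.3, 0.0]
grip_width: 0.0218
```

Emit:
step_arm(increments="0 -10 -17 0 0 0 22; 0 0 0 0 0 0 22; 0 8.9 19 0 0 0 22; 0 2.8 9 0 0 0 22; 0 2.8 9 0 0 0 22")

```text
time_s: 16.25
ee_pos: [0.4258, 0.2044, 0.068]
eef_rot: [3.044, 1.561, -1.626]
ft_force: [-1.2, 4.1, -2.1]
grip_width: 0.0221
```

Emit:
step_arm(increments="0 1.4 9.4 0 0 0 22; 0 0.5 9.5 0 0 0 22; 0 -0.5 9.5 0 0 0 22")

```text
time_s: 16.5
ee_pos: [0.4246, 0.2382, 0.0684]
eef_rot: [-0.385, 1.569, 1.23]
ft_force: [0.3, -0.7, 0.2]
grip_width: 0.0223
```

```bash
python3 lev.py; python3 -c "
from h import *
im=optics.capture('wrist'); cv2.imwrite('pics/w12.png',im[:,:,::-1])"
```

```text
t 16.5 ty,tz 92.9 11.3 z 0.0684 r 0.0935 th 0.121 Fjig 0.3 -0.7 0.2
```

View pics/w12.png

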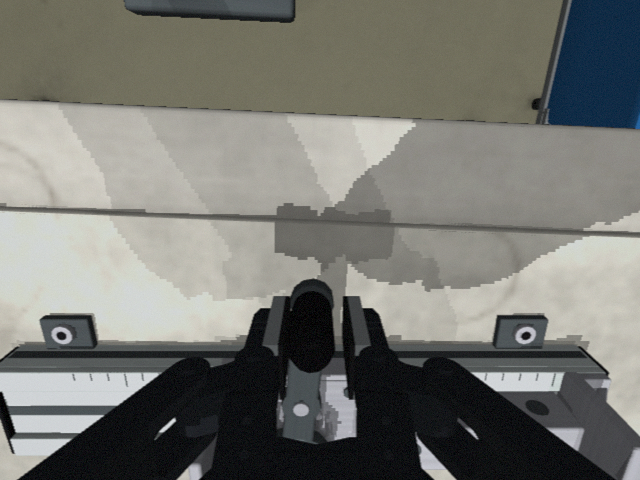

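Emit:
step_arm(increments="0 -1 6 0 0 0 22; 0 -1.2 6 0 0 0 22; 0 0 0 0 0 0 22")

```text
time_s: 16.8
ee_pos: [0.4263, 0.2499, 0.068]
eef_rot: [-0.047, 1.57, 1.569]
ft_force: [0.0, 0.1, 0.4]
grip_width: 0.0221
```

Emit:
step_arm(increments="0 -2 6 0 0 0 22; 0 -2.2 6 0 0 0 22; 0 0 0 0 0 0 22")

```text
time_s: 17.05
ee_pos: [0.4292, 0.2604, 0.0676]
eef_rot: [2.502, 1.568, -2.167]
ft_force: [-2.4, -6.3, 2.5]
grip_width: 0.0226
```

Emit:
step_arm(increments="0 -3 6 0 0 0 22; 0 -3.2 6 0 0 0 22; 0 0 0 0 0 0 22")

```text
time_s: 17.3
ee_pos: [0.4335, 0.2705, 0.0669]
eef_rot: [2.557, 1.563, -2.112]
ft_force: [-4.9, -13.7, 4.2]
grip_width: 0.022
```

Emit:
step_arm(increments="0 -3 5 0 0 0 22; 0 -4 6 0 0 0 22; 0 0 0 0 0 0 22")

```text
time_s: 17.55
ee_pos: [0.4388, 0.2798, 0.0663]
eef_rot: [2.561, 1.558, -2.108]
ft_force: [-9.1, -19.4, 6.2]
grip_width: 0.0219
```

```bash
python3 lev.py
```

```text
t 17.55 ty,tz 76.8 52.2 z 0.0663 r 0.0929 th 0.597 Fjig -9.9 -18.9 6.2
```

Emit:
step_arm(increments="0 -3 4 0 0 0 22; 0 -2 3 0 0 0 22; 0 0 0 0 0 0 22")

```text
time_s: 17.8
ee_pos: [0.4424, 0.2856, 0.066]
eef_rot: [2.533, 1.555, -2.137]
ft_force: [-11.3, -22.2, 6.9]
grip_width: 0.0222
```

```bash
python3 lev.py
```

```text
t 17.8 ty,tz 72.9 57.8 z 0.066 r 0.0931 th 0.67 Fjig -12.2 -21.7 6.9
```

Emit:
step_arm(increments="-1 13 -22 0 0 0 22; 0 6 -18.1 0 0 0 22; 0 2.4 -18.9 0 0 0 22; 0 -1.9 -18.9 0 0 0 22; 0 -5.6 -18.1 0 0 0 22")

```text
time_s: 18.22
ee_pos: [0.4367, 0.195, 0.0692]
eef_rot: [-0.055, 1.569, 1.56]
ft_force: [-0.1, 0.7, -0.5]
grip_width: 0.0223
```

Emit:
step_arm(increments="0 -10 -17 0 0 0 22; 0 0 0 0 0 0 22")

```text
time_s: 18.38
ee_pos: [0.4494, 0.1772, 0.0693]
eef_rot: [-1.172, 1.569, 0.441]
ft_force: [0.4, -0.7, -0.0]
grip_width: 0.0218
```

```bash
python3 lev.py; python3 -c "
from h import *
im=optics.capture('wrist'); cv2.imwrite('pics/w13.png',im[:,:,::-1])"
```

```text
t 18.3833 ty,tz 70.7 -50.8 z 0.0693 r 0.0871 th -0.622 Fjig 0.3 -0.7 -0.0
```

View pics/w13.png

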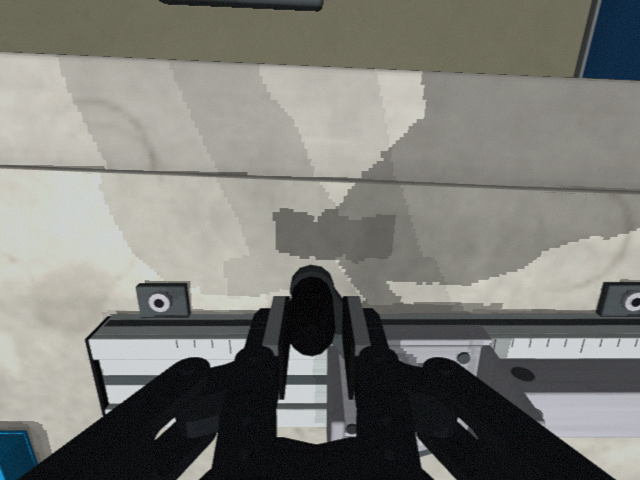

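Emit:
step_arm(increments="0 8 5 0 0 0 22; 0 8 8 0 0 0 22; 0 5.6 18.1 0 0 0 22; 0 1 9 0 0 0 22; 0 1 9 0 0 0 22")

```text
time_s: 18.85
ee_pos: [0.4194, 0.2266, 0.0686]
eef_rot: [2.503, 1.566, -2.163]
ft_force: [-4.2, -11.3, 3.8]
grip_width: 0.0221
```

Emit:
step_arm(increments="0 -1 9 0 0 0 22; 0 -1 9 0 0 0 22; 0 -2 9 0 0 0 22; 0 0 0 0 0 0 22")

```text
time_s: 19.18
ee_pos: [0.4206, 0.2504, 0.0675]
eef_rot: [2.622, 1.558, -2.045]
ft_force: [-7.7, -19.9, 7.3]
grip_width: 0.0218
```

```bash
python3 lev.py
```

```text
t 19.1833 ty,tz 96.2 23.6 z 0.0675 r 0.0991 th 0.241 Fjig -8.5 -19.5 7.3
```

Emit:
step_arm(increments="0 -3 5 0 0 0 22; 0 -3 5 0 0 0 22; 0 0 0 0 0 0 22")

```text
time_s: 19.43
ee_pos: [0.4248, 0.2587, 0.0667]
eef_rot: [2.54, 1.554, -2.128]
ft_force: [-10.3, -22.5, 7.2]
grip_width: 0.0222
```

Emit:
step_arm(increments="0 -3 5 0 0 0 22; 0 -3 5 0 0 0 22; 0 0 0 0 0 0 22")

```text
time_s: 19.68
ee_pos: [0.4297, 0.2673, 0.066]
eef_rot: [2.576, 1.55, -2.093]
ft_force: [-12.5, -28.9, 6.6]
grip_width: 0.0219
```

```bash
python3 lev.py
```

```text
t 19.6833 ty,tz 86.5 40.0 z 0.066 r 0.0953 th 0.434 Fjig -13.8 -28.3 6.6
```

Emit:
step_arm(increments="0 -3 5 0 0 0 22; 0 -3 5 0 0 0 22; 0 0 0 0 0 0 22")

```text
time_s: 19.93
ee_pos: [0.4337, 0.2759, 0.0655]
eef_rot: [2.542, 1.546, -2.128]
ft_force: [-14.9, -33.2, 9.2]
grip_width: 0.0221
```

Emit:
step_arm(increments="0 -3 4 0 0 0 22; 0 -3 4 0 0 0 22; 0 0 0 0 0 0 22")

```text
time_s: 20.18
ee_pos: [0.4383, 0.2826, 0.0651]
eef_rot: [2.53, 1.543, -2.14]
ft_force: [-18.5, -37.2, 11.6]
grip_width: 0.0224
```

```bash
python3 lev.py
```

```text
t 20.1833 ty,tz 77.2 55.0 z 0.0651 r 0.0948 th 0.619 Fjig -20.1 -36.3 11.6
```

Emit:
step_arm(increments="0 -2 3 0 0 0 22; 0 -2 3 0 0 0 22; 0 0 0 0 0 0 22")

```text
time_s: 20.43
ee_pos: [0.441, 0.2877, 0.065]
eef_rot: [2.515, 1.541, -2.156]
ft_force: [-22.8, -41.6, 12.9]
grip_width: 0.0221
```

```bash
python3 lev.py
```

```text
t 20.4333 ty,tz 74.3 60.0 z 0.065 r 0.0955 th 0.68 Fjig -24.6 -40.5 12.9
```

Emit:
step_arm(increments="-3 8 -12 0 0 0 22; 0 9 -18 0 0 0 22; 0 6 -18.1 0 0 0 22; 0 2.4 -18.9 0 0 0 22; 0 -1.9 -18.9 0 0 0 22")

```text
time_s: 20.85
ee_pos: [0.4294, 0.2127, 0.0718]
eef_rot: [0.663, 1.569, 2.281]
ft_force: [-0.2, 0.6, 0.8]
grip_width: 0.0223
```

```bash
python3 lev.py
```

```text
t 20.85 ty,tz 89.1 -14.5 z 0.0718 r 0.0903 th -0.161 Fjig -0.2 0.6 0.8
```

Emit:
step_arm(increments="1 -1.5 -20 0 0 0 22; 1 -8.5 -20 0 0 0 22; 0 0 0 0 0 0 22; 0 9 19 0 0 0 22; 0 5.6 18.1 0 0 0 22")

```text
time_s: 21.27
ee_pos: [0.4243, 0.2058, 0.0696]
eef_rot: [2.845, 1.561, -1.826]
ft_force: [-3.4, -25.1, 11.2]
grip_width: 0.0218
```

```bash
python3 lev.py; python3 -c "
from h import *
im=optics.capture('wrist'); cv2.imwrite('pics/w14.png',im[:,:,::-1])"
```

```text
t 21.2667 ty,tz 94.6 -21.1 z 0.0696 r 0.0969 th -0.22 Fjig -4.5 -25.0 11.2
```

View pics/w14.png

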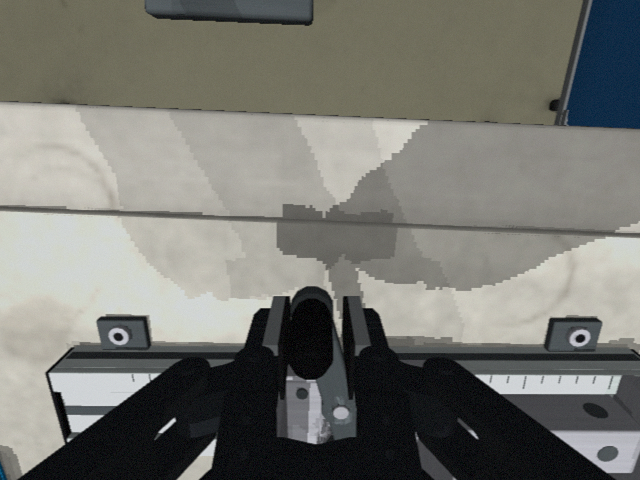

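Emit:
step_arm(increments="0 0.5 5 0 0 0 22; 0 0.5 5 0 0 0 22; 0 0 0 0 0 0 22")

```text
time_s: 21.57
ee_pos: [0.4214, 0.2147, 0.0694]
eef_rot: [2.771, 1.557, -1.898]
ft_force: [-8.8, -24.6, 12.7]
grip_width: 0.0219
```

```bash
python3 lev.py
```

```text
t 21.5667 ty,tz 97.1 -12.1 z 0.0694 r 0.0978 th -0.124 Fjig -9.9 -24.2 12.7
```

Emit:
step_arm(increments="0 0 4 0 0 0 22; 0 0 4 0 0 0 22; 0 0 0 0 0 0 22")

```text
time_s: 21.82
ee_pos: [0.4201, 0.2214, 0.069]
eef_rot: [2.702, 1.555, -1.967]
ft_force: [-11.4, -27.6, 14.7]
grip_width: 0.0223
```

```bash
python3 lev.py
```

```text
t 21.8167 ty,tz 98.1 -5.4 z 0.069 r 0.0982 th -0.055 Fjig -12.7 -27.1 14.7
```

Emit:
step_arm(increments="0 -1.5 4 0 0 0 22; 0 -1.5 4 0 0 0 22; 0 0 0 0 0 0 22")

```text
time_s: 22.07
ee_pos: [0.4217, 0.2282, 0.0679]
eef_rot: [2.641, 1.551, -2.029]
ft_force: [-12.2, -30.2, 10.7]
grip_width: 0.0219
```

Emit:
step_arm(increments="0 -1 4 0 0 0 22; 0 -1 4 0 0 0 22; 0 0 0 0 0 0 22")

```text
time_s: 22.32
ee_pos: [0.4217, 0.235, 0.0674]
eef_rot: [2.576, 1.548, -2.093]
ft_force: [-15.8, -33.5, 12.4]
grip_width: 0.0218
```

```bash
python3 lev.py
```

```text
t 22.3167 ty,tz 95.8 8.2 z 0.0674 r 0.0962 th 0.085 Fjig -17.3 -32.8 12.4
```

Emit:
step_arm(increments="0 0 5 0 0 0 22; 0 0 5 0 0 0 22; 0 0 0 0 0 0 22")

```text
time_s: 22.57
ee_pos: [0.4215, 0.2439, 0.0674]
eef_rot: [2.654, 1.546, -2.017]
ft_force: [-15.1, -38.7, 14.1]
grip_width: 0.0217
```

Emit:
step_arm(increments="0 -1 5 0 0 0 22; 0 -1 5 0 0 0 22; 0 0 0 0 0 0 22")

```text
time_s: 22.82
ee_pos: [0.422, 0.2527, 0.0673]
eef_rot: [2.632, 1.543, -2.039]
ft_force: [-18.5, -42.1, 18.7]
grip_width: 0.022
```

```bash
python3 lev.py
```

```text
t 22.8167 ty,tz 94.7 25.9 z 0.0673 r 0.0982 th 0.267 Fjig -20.4 -41.2 18.7
```

Emit:
step_arm(increments="-1 4 -15 0 0 0 22; -1 3 -20 0 0 0 22; 0 -1 -20 0 0 0 22; 0 -5 -18 0 0 0 22; 0 0 0 0 0 0 22")

```text
time_s: 23.23
ee_pos: [0.4322, 0.1896, 0.072]
eef_rot: [-0.085, 1.57, 1.529]
ft_force: [0.1, -1.8, 0.6]
grip_width: 0.0222
```

```bash
python3 lev.py
```

```text
t 23.2333 ty,tz 87.3 -37.7 z 0.072 r 0.0951 th -0.407 Fjig 0.0 -1.8 0.6
```

Now a confirmation stroke: back to about −0.6, then forward in steps with static force readings.

Emit:
step_arm(increments="2 -9 -17.5 0 0 0 22; 0 0 0 0 0 0 22; 0 9 17.5 0 0 0 22; 0 3 9 0 0 0 22; 0 0 0 0 0 0 22")

```text
time_s: 23.65
ee_pos: [0.4274, 0.2007, 0.07]
eef_rot: [1.966, 1.569, -2.7]
ft_force: [0.3, 0.2, -0.3]
grip_width: 0.0217
```

```bash
python3 lev.py
```

```text
t 23.65 ty,tz 91.7 -26.3 z 0.07 r 0.0954 th -0.28 Fjig 0.3 0.2 -0.3
```

Emit:
step_arm(increments="0 2 9 0 0 0 22; 0 1 9 0 0 0 22; 0 0 0 0 0 0 22")

```text
time_s: 23.9
ee_pos: [0.4246, 0.219, 0.0699]
eef_rot: [0.666, 1.57, 2.283]
ft_force: [-0.8, -3.5, 0.7]
grip_width: 0.0218
```

```bash
python3 lev.py
```

```text
t 23.9 ty,tz 93.7 -8.0 z 0.0699 r 0.094 th -0.085 Fjig -1.0 -3.5 0.7
```

Emit:
step_arm(increments="0 0 9 0 0 0 22; 0 -1 9 0 0 0 22; 0 0 0 0 0 0 22")

```text
time_s: 24.15
ee_pos: [0.4234, 0.2331, 0.0692]
eef_rot: [2.631, 1.563, -2.037]
ft_force: [-5.4, -13.0, 6.1]
grip_width: 0.0223
```

```bash
python3 lev.py
```

```text
t 24.15 ty,tz 94.3 6.2 z 0.0692 r 0.0945 th 0.065 Fjig -6.0 -12.7 6.1
```

Emit:
step_arm(increments="-1 1 -12 0 0 0 22; 0 -1 -17 0 0 0 22; 0 -2 -10 0 0 0 30; 0 0 3 0 0 0 34; -20 0 0 0 0 0 34")

```text
time_s: 24.57
ee_pos: [0.4276, 0.1989, 0.0883]
eef_rot: [1.605, 1.566, -3.064]
ft_force: [-0.4, -0.4, 0.2]
grip_width: 0.034
```

Emit:
step_arm(increments="-30 0 0 0 0 0 60; -35 0 0 0 0 0 60; -35 0 0 0 0 0 60; -35 0 0 0 0 0 60; 0 0 0 0 0 0 60")

```text
time_s: 24.98
ee_pos: [0.4318, 0.2012, 0.2331]
eef_rot: [-1.049, 1.559, 0.567]
ft_force: [0.3, 0.0, 0.6]
grip_width: 0.0598
```

```bash
python3 lev.py
python3 - <<'E'
from h import *
plan(jig(0,-0.06,0.2),182.5)
i=optics.camera_info("wrist"); im=optics.capture('wrist'); cv2.imwrite('pics/w15.png',im[:,:,::-1])
import pickle; pickle.dump((i,im),open("w15.pkl","wb"))
E
```

```text
t 24.9833 ty,tz 87.3 -26.0 z 0.2331 r 0.0911 th -0.29 Fjig 0.3 0.0 0.6
t 24.98 ee [0.4318 0.2012 0.2331] F [0.3 0.  0.6] q [ 0.44  0.02 -0.15  1.39  0.    0.39]
 turn deg [-89.95  -0.19   0.7 ] rows>= 12.668658147643798
 shift mm now-tool [ 34.7 -89.  120.8]  goal-tool [  33.1 -121.1  -89.2] rows>= 3.7561192217804424
```

View pics/w15.png

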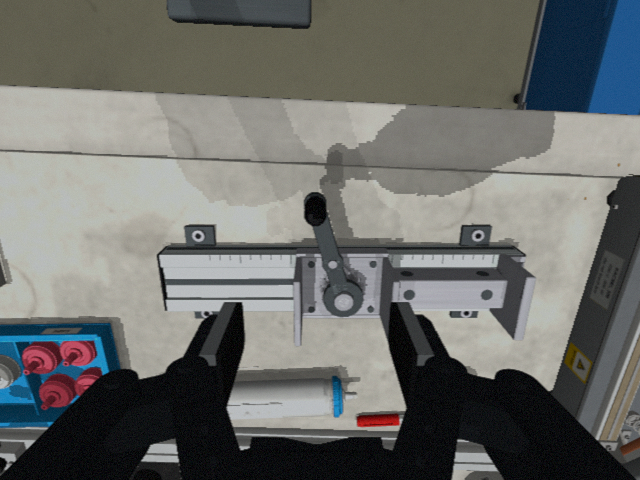

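Run:
```python
from h import *
import pickle
i,_=pickle.load(open("w15.pkl","rb"))
c=lambda n,u,v,z:print(n,ray(i,u,v,z).round(4),tojig(ray(i,u,v,z)).round(4))
for p in [(392,268),(392,309),(505,268),(503,308)]: c("bar",*p,.053)
c("holes",408,295,.053); c("holes",487,295,.053);c("h2",407,275,.053);c("h2",483,274,.053)
c("face",387,253,.088);c("face",388,328,.088)
a=cv2.imread("pics/w15.png")[230:350,370:550]; cv2.imwrite("pics/w15c.png",cv2.resize(a,None,fx=4.4,fy=4.4,interpolation=2))
```

```text
bar [0.489  0.2756 0.053 ] [-0.0288 -0.1093  0.053 ]
bar [0.532  0.2804 0.053 ] [ 0.0143 -0.1063  0.053 ]
bar [0.4846 0.3802 0.053 ] [-0.0286 -0.0046  0.053 ]
bar [0.5266 0.3872 0.053 ] [0.0136 0.0006 0.053 ]
holes [0.5163 0.2939 0.053 ] [-0.0008 -0.0922  0.053 ]
holes [0.5132 0.369  0.053 ] [-0.0005 -0.017   0.053 ]
h2 [0.4955 0.2903 0.053 ] [-0.0217 -0.0948  0.053 ]
h2 [0.4916 0.361  0.053 ] [-0.0225 -0.0241  0.053 ]
face [0.4603 0.2615 0.088 ] [-0.0581 -0.1221  0.088 ]
face [0.5307 0.2699 0.088 ] [ 0.0126 -0.1167  0.088 ]
```

View pics/w15c.png

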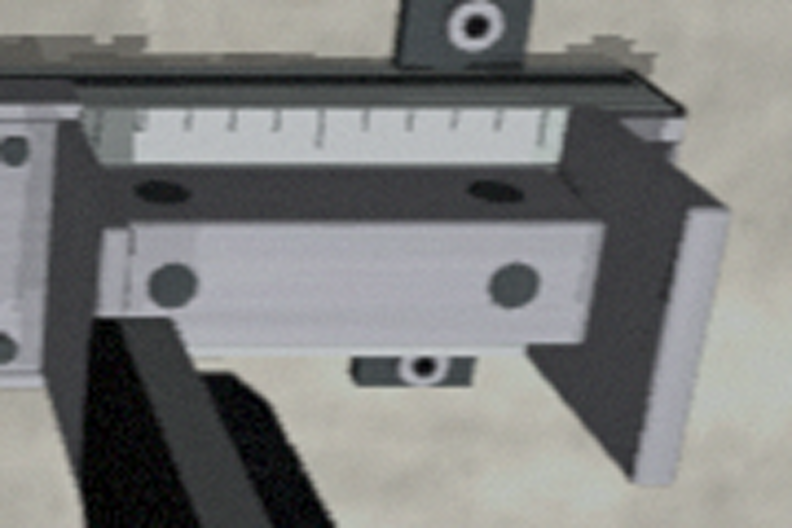

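Emit:
step_arm(increments="0 0 0 -6.92 0 0.05 60; 0 0 0 -6.92 0 0.05 60; 0 0 0 -6.92 0 0.05 60; 0 0 0 -6.92 0 0.05 60; 0 0 0 -6.92 0 0.05 60")

```text
time_s: 25.45
ee_pos: [0.4289, 0.1997, 0.2249]
eef_rot: [1.044, 1.565, -3.014]
ft_force: [-0.5, 1.1, 0.1]
grip_width: 0.0602
```

Emit:
step_arm(increments="0 0 0 -6.92 0 0.05 60; 0 0 0 -6.92 0 0.05 60; 0 0 0 -6.92 0 0.05 60; 0 0 0 -6.92 0 0.05 60; 0 0 0 -6.92 0 0.05 60")

```text
time_s: 25.87
ee_pos: [0.4289, 0.1997, 0.2248]
eef_rot: [0.803, 1.562, -2.651]
ft_force: [0.6, -0.8, 0.4]
grip_width: 0.0601
```

Emit:
step_arm(increments="0 0 0 -6.92 0 0.05 60; 0 0 0 -6.92 0 0.05 60; 0 0 0 -6.92 0 0.05 60; 0 0 0 0 0 0 60")

```text
time_s: 26.2
ee_pos: [0.4289, 0.1997, 0.2249]
eef_rot: [0.647, 1.56, -2.448]
ft_force: [-0.1, -0.1, -0.4]
grip_width: 0.0601
```

Run:
```python
from h import *
plan(jig(-0.0005,-0.055,0.14),182.5)
```

```text
t 26.2 ee [0.4289 0.1997 0.2249] F [-0.1 -0.1 -0.4] q [ 0.44  0.04 -0.15  1.39 -0.   -1.18]
 turn deg [ 0.19  0.49 -0.37] rows>= 0.06841186867280666
 shift mm now-tool [  83.3 -127.7  -92.8]  goal-tool [  84.9 -127.4  -91.7] rows>= 4.353106055689039
```

Emit:
step_arm(increments="10 -25.5 -18.4 0.2 0.5 -0.4 60; 15 -25.5 -18.4 0 0 0 60; 20 -25.5 -18.4 0 0 0 60; 20 -25.5 -18.4 0 0 0 60; 20 -25.5 -18.4 0 0 0 60")

```text
time_s: 26.62
ee_pos: [0.5163, 0.332, 0.1392]
eef_rot: [-2.59, 1.569, 0.588]
ft_force: [1.0, -0.6, 0.7]
grip_width: 0.06
```

Emit:
step_arm(increments="0 0 0 0 0 0 60; 0 0 0 0 0 0 60")

```text
time_s: 26.78
ee_pos: [0.515, 0.331, 0.1375]
eef_rot: [0.564, 1.567, -2.539]
ft_force: [0.6, -0.2, 0.8]
grip_width: 0.0602
```

Run:
```python
from h import *
plan(jig(-0.0005,-0.055,0.14),182.5)
i=optics.camera_info("wrist"); im=optics.capture('wrist'); cv2.imwrite('pics/w16.png',im[:,:,::-1])
import pickle; pickle.dump((i,im),open("w16.pkl","wb"))
print(proj(i,jig(-0.0005,-.055,.053)),proj(i,env.observe()["ee_pos"]))
```

```text
t 26.78 ee [0.515  0.331  0.1375] F [ 0.6 -0.2  0.8] q [ 0.57  0.31 -0.02  1.25 -0.   -1.04]
 turn deg [-0.27  0.18 -0.11] rows>= 0.03838326215046156
 shift mm now-tool [-2.5 -0.   0.1]  goal-tool [-2.5 -0.   0.1] rows>= 0.0605029877519301
[316.46845987 245.23169937] [316.80421426 315.81551135]
```

View pics/w16.png

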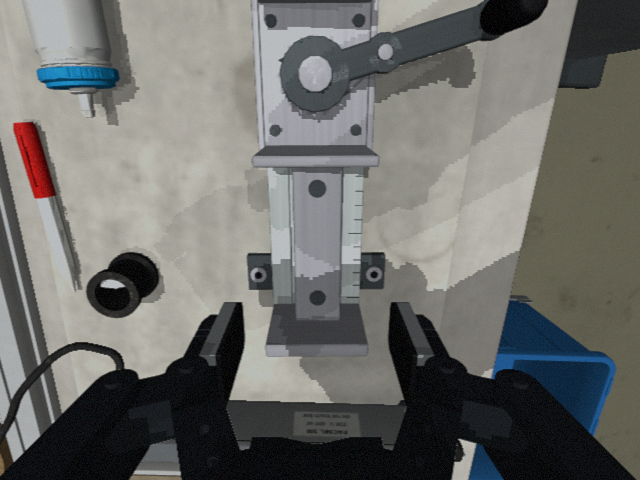

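Emit:
step_arm(increments="30 0 0 0 0 0 50; 30 0 0 0 0 0 50; 30 0 0 0 0 0 50; 14 0 0 0 0 0 50; 0 0 0 0 0 0 50")

```text
time_s: 27.25
ee_pos: [0.5137, 0.3283, 0.0346]
eef_rot: [0.632, 1.568, -2.471]
ft_force: [-0.6, -0.6, 0.2]
grip_width: 0.0499
```

Run:
```python
from h import *
plan(jig(-0.0005,-0.055,0.031),182.5)
```

```text
t 27.25 ee [0.5137 0.3283 0.0346] F [-0.6 -0.6  0.2] q [ 0.57  0.35 -0.19  1.03 -0.   -1.04]
 turn deg [-0.33  0.14 -0.1 ] rows>= 0.04616669509790773
 shift mm now-tool [ 3.5 -2.7 -1.3]  goal-tool [ 3.6 -2.7 -1.3] rows>= 0.11264282567699736
```

Emit:
step_arm(increments="3.5 -2.7 -1.2 0 0 0 40; 0 0 0 0 0 0 30; 0 0 0 0 0 0 26; 0 0 0 0 0 0 20; 0 0 0 0 0 0 20", force=50)

```text
time_s: 27.67
ee_pos: [0.5177, 0.3335, 0.0355]
eef_rot: [-2.713, 1.567, 0.468]
ft_force: [-2.0, -2.4, 7.0]
grip_width: 0.0286
```

Emit:
step_arm(increments="0 0 0 0 0 0 20; 0 0 0 0 0 0 20; 0 0 0 0 0 0 20", force=50)

```text
time_s: 27.92
ee_pos: [0.5177, 0.3335, 0.0355]
eef_rot: [-2.715, 1.567, 0.467]
ft_force: [-2.9, -1.2, 5.9]
grip_width: 0.0289
```

Run:
```python
from h import *
plan(jig(-0.0005,-0.055,0.031),182.5);print(env.observe()["grip_width"])
im=optics.capture('wrist'); cv2.imwrite('pics/w17.png',im[:,:,::-1])
```

```text
t 27.92 ee [0.5177 0.3335 0.0355] F [-2.9 -1.2  5.9] q [ 0.57  0.36 -0.18  1.03 -0.   -1.04]
 turn deg [-0.21 -0.21  0.1 ] rows>= 0.0300109459059123
 shift mm now-tool [4.5 2.4 2.9]  goal-tool [4.5 2.3 2.9] rows>= 0.14221380582915594
0.028933201603079512
```

View pics/w17.png

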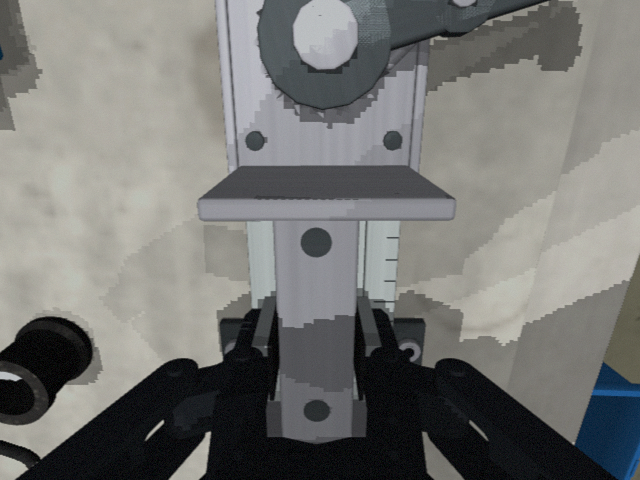

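Emit:
step_arm(increments="-1 0 0 0 0 0 20; -2 0 0 0 0 0 20; -3 0 0 0 0 0 20; 0 0 0 0 0 0 20", force=80)

```text
time_s: 28.3
ee_pos: [0.5172, 0.3334, 0.0399]
eef_rot: [-2.564, 1.569, 0.618]
ft_force: [-0.7, 1.3, 0.1]
grip_width: 0.0281
```

Run:
```python
from h import *
plan(jig(-0.0005,-0.055,0.1),182.5);print(env.observe()["grip_width"])
im=optics.capture('wrist'); cv2.imwrite('pics/w18.png',im[:,:,::-1])
```

```text
t 28.3 ee [0.5172 0.3334 0.0399] F [-0.7  1.3  0.1] q [ 0.57  0.35 -0.17  1.04  0.   -1.04]
 turn deg [-0.19 -0.1   0.06] rows>= 0.026901118785167145
 shift mm now-tool [-60.1   2.3   2.2]  goal-tool [-60.1   2.3   2.4] rows>= 1.4680352517342141
0.0280845259568536
```

View pics/w18.png

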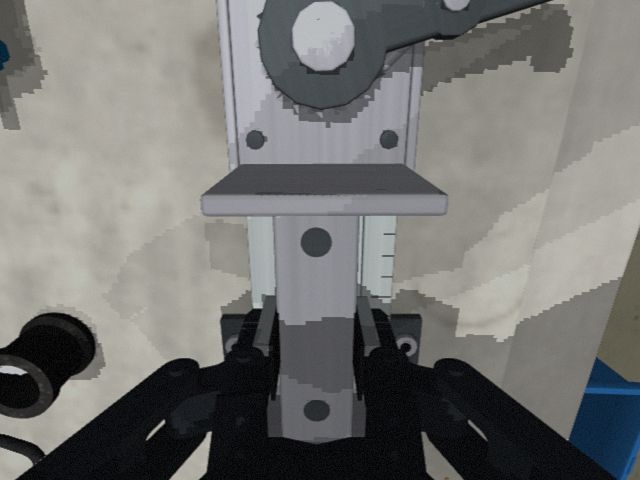

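Emit:
step_arm(increments="-5 0 0 0 0 0 20; -8 0 0 0 0 0 20; -12 0 0 0 0 0 20; -15 0 0 0 0 0 20; -18 0 0 0 0 0 20")

```text
time_s: 28.77
ee_pos: [0.5166, 0.3333, 0.0983]
eef_rot: [-2.275, 1.57, 0.908]
ft_force: [-0.4, 2.5, -3.7]
grip_width: 0.0279
```

Emit:
step_arm(increments="-25 0 0 0 0 0 20; -25 0 0 0 0 0 20; -25 0 0 0 0 0 20; -10 0 0 0 0 0 20; 0 0 0 0 0 0 20")

```text
time_s: 29.18
ee_pos: [0.5183, 0.3335, 0.1864]
eef_rot: [-2.767, 1.563, 0.415]
ft_force: [1.4, 0.2, -3.3]
grip_width: 0.0281
```

Run:
```python
from h import *
plan(jig(-0.0005,-0.055,0.1),182.5);print(env.observe()["grip_width"])
i=optics.camera_info("wrist");im=optics.capture('wrist'); cv2.imwrite('pics/w19.png',im[:,:,::-1])
import pickle; pickle.dump((i,im),open("w19.pkl","wb"))
im=optics.capture('scene'); cv2.imwrite('pics/s19.png',im[:,:,::-1])
```

```text
t 29.18 ee [0.5183 0.3335 0.1864] F [ 1.4  0.2 -3.3] q [ 0.57  0.3   0.07  1.34 -0.   -1.04]
 turn deg [-0.21 -0.41  0.16] rows>= 0.05714281216064825
 shift mm now-tool [86.4  2.5  4. ]  goal-tool [86.4  2.3  3.4] rows>= 2.110187471505147
0.02812083961997884
```

View pics/w19.png

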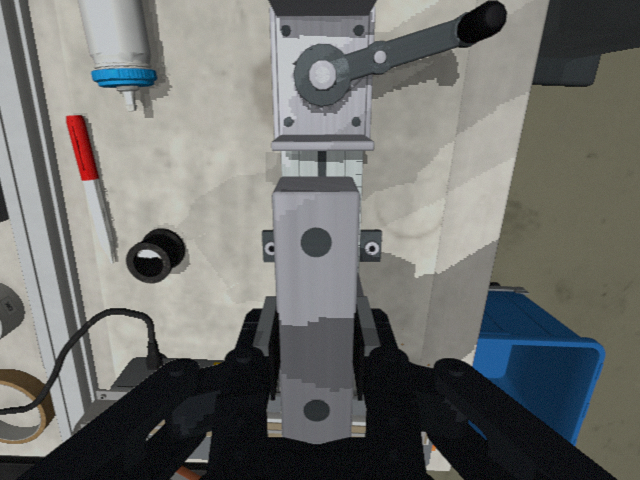

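View pics/s19.png

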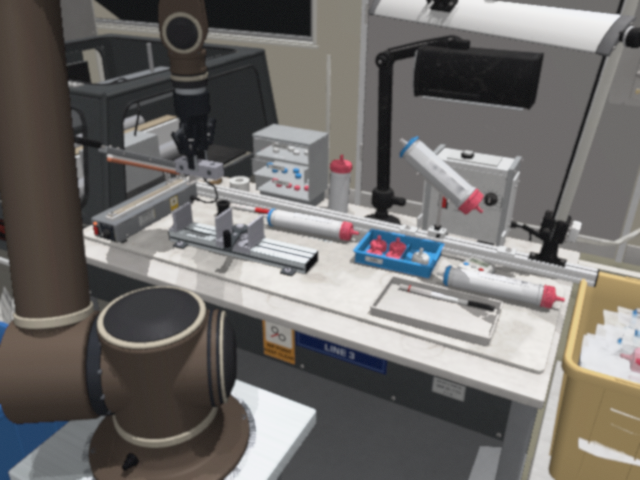

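Run:
```python
from h import *
plan([.478,-.22,.2],184)
import pickle
i,_=pickle.load(open("w19.pkl","rb"))
c=lambda n,u,v,z:print(n,ray(i,u,v,z).round(4),tojig(ray(i,u,v,z)).round(4))
c("face top",272,150,.088);c("face top",373,150,.088);c("hub",321,74,.07);c("grip",480,18,.099)
```

```text
t 29.28 ee [0.5169 0.3328 0.1821] F [-0.9 -0.8 -2.6] q [ 0.57  0.3   0.07  1.34 -0.   -1.04]
 turn deg [-1.7 -0.1  0. ] rows>= 0.24004062004546792
 shift mm now-tool [-18.  550.8  61. ]  goal-tool [-17.9 548.7  77.3] rows>= 13.522343979162413
face top [0.5489 0.2775 0.088 ] [ 0.0311 -0.11    0.088 ]
face top [0.4866 0.275  0.088 ] [-0.0313 -0.1098  0.088 ]
hub [0.5205 0.2319 0.07  ] [ 0.0007 -0.1543  0.07  ]
grip [0.4379 0.2033 0.099 ] [-0.083  -0.1793  0.099 ]
```

Emit:
step_arm(increments="-5 15 2 0 0 0 20; -5 28 3 0 0 0 20; -5 35 4 0 0 0 20; 0 37 4 0 0 0 20; 0 37 4 0 0 0 20")

```text
time_s: 29.7
ee_pos: [0.5047, 0.1784, 0.1958]
eef_rot: [0.795, 1.569, -2.306]
ft_force: [0.2, -1.1, -1.1]
grip_width: 0.0284
```

Emit:
step_arm(increments="0 37 4 0 0 0 20; 0 37 4 0 0 0 20; 0 37 4 0 0 0 20; 0 37 4 0 0 0 20; 0 37 4 0 0 0 20")

```text
time_s: 30.12
ee_pos: [0.4915, -0.0074, 0.1956]
eef_rot: [-0.106, 1.569, 3.076]
ft_force: [1.3, -0.5, -2.4]
grip_width: 0.028
```

Emit:
step_arm(increments="0 37 4 0 0 0 20; 0 37 4 0 0 0 20; 0 37 4 0 0 0 20; 0 37 4 0 0 0 20; 0 20 3 -1.7 0 0 20")

```text
time_s: 30.53
ee_pos: [0.4792, -0.1773, 0.1954]
eef_rot: [-0.01, 1.569, -3.084]
ft_force: [0.5, 0.4, -2.4]
grip_width: 0.0284
```

Emit:
step_arm(increments="0 8 1 0 0 0 20; 0 0 0 0 0 0 20; 0 0 0 0 0 0 20")

```text
time_s: 30.78
ee_pos: [0.4799, -0.1815, 0.1961]
eef_rot: [-1.431, 1.569, 1.779]
ft_force: [-0.3, 1.0, -2.2]
grip_width: 0.0279
```

Run:
```python
from h import *
plan([.478,-.24,.2],184);print(env.observe()["grip_width"])
i=optics.camera_info("wrist");im=optics.capture('wrist'); cv2.imwrite('pics/w20.png',im[:,:,::-1])
import pickle; pickle.dump((i,im),open("w20.pkl","wb"))
im=optics.capture('scene'); cv2.imwrite('pics/s20.png',im[:,:,::-1])
```

```text
t 30.78 ee [ 0.4799 -0.1815  0.1961] F [-0.3  1.  -2.2] q [-0.36  0.11 -0.14  1.33  0.   -2.  ]
 turn deg [-0.07  0.01  0.1 ] rows>= 0.014342291219529067
 shift mm now-tool [-4.  58.2  5.9]  goal-tool [-3.9 58.2  6. ] rows>= 1.429662286088108
0.02791152871800022
```

View pics/w20.png

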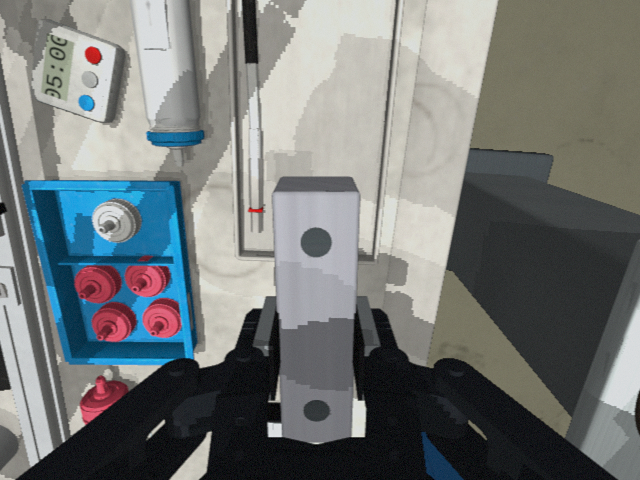

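View pics/s20.png

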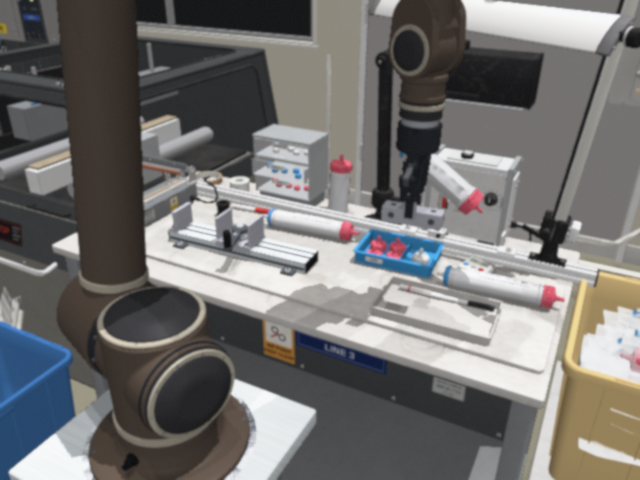

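Run:
```python
from h import *
import pickle
i,_=pickle.load(open("w20.pkl","rb"))
c=lambda n,u,v,z:print(n,ray(i,u,v,z).round(4))
c("L rim out bot",236,258,.018);c("R rim out bot",380,262,.018)
c("L floor",244,249,.002);c("R floor",370,256,.002)
c("L rim out top",232,20,.018);c("R rim out top",403,20,.018)
c("pen end",257,232,.008);c("pen",262,140,.008)
a=cv2.imread("pics/w20.png")[0:290,200:420]; cv2.imwrite("pics/w20c.png",cv2.resize(a,None,fx=2.7,fy=2.05,interpolation=2))
s=cv2.imread("pics/s20.png")[260:350,350:520]; cv2.imwrite("pics/s20c.png",cv2.resize(s,None,fx=4.5,fy=4.5,interpolation=2))
```

```text
L rim out bot [ 0.5495 -0.1288  0.018 ]
R rim out bot [ 0.4189 -0.1339  0.018 ]
L floor [ 0.5452 -0.1317  0.002 ]
R floor [ 0.4258 -0.1327  0.002 ]
L rim out top [ 0.5523 -0.3196  0.018 ]
R rim out top [ 0.426  -0.3283  0.018 ]
pen end [ 0.5324 -0.1515  0.008 ]
pen [ 0.5296 -0.2336  0.008 ]
```

View pics/w20c.png

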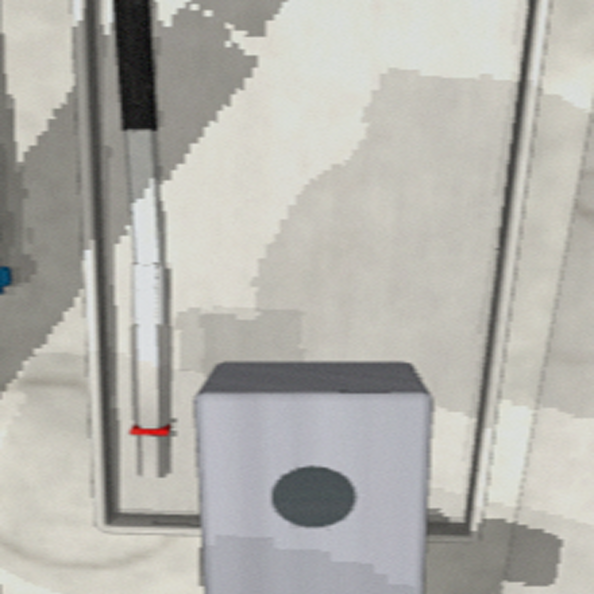

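View pics/s20c.png

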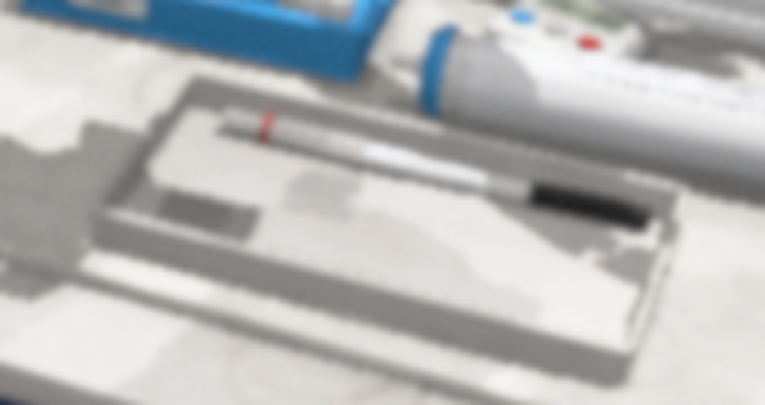

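Run:
```python
from h import *
i=optics.camera_info("scene")
P=[ray(i,350+u/4.5,260+v/4.5,.018) for u,v in [(95,215),(190,80),(625,355),(675,190)]]
print(np.round(P,4),np.mean(P,0)); c=np.mean(P,0)
print(ray(i,350+640/4.5,260+215/4.5,.008),"pen tip far")
plan([.474,-.245,.08],182)
```

```text
[[ 0.4157 -0.1384  0.018 ]
 [ 0.5375 -0.1346  0.018 ]
 [ 0.4233 -0.3601  0.018 ]
 [ 0.55   -0.3528  0.018 ]] [ 0.48160719 -0.24646042  0.018     ]
[ 0.53916989 -0.34164446  0.008     ] pen tip far
t 30.88 ee [ 0.4805 -0.1807  0.1966] F [-0.4 -0.7 -1.5] q [-0.36  0.11 -0.14  1.33  0.   -2.  ]
 turn deg [ 2.06 -0.04  0.07] rows>= 0.2900352352243181
 shift mm now-tool [116.5  63.8  11.1]  goal-tool [116.6  64.    8.7] rows>= 3.2515946157481737
```

Emit:
step_arm(increments="0 20 4 2 0 0 20; 15 22 4 0 0 0 20; 25 22 4 0 0 0 20; 30 1 0.5 0 0 0 20; 30 0 0 0 0 0 20")

```text
time_s: 31.3
ee_pos: [0.472, -0.2471, 0.0964]
eef_rot: [3.039, 1.568, -0.067]
ft_force: [0.1, -0.6, -2.7]
grip_width: 0.0282
```

Emit:
step_arm(increments="25 0 0 0 0 0 20; 20 0 0 0 0 0 20; 0 0 0 0 0 0 20; 0 0 0 0 0 0 20")

```text
time_s: 31.63
ee_pos: [0.471, -0.2457, 0.0514]
eef_rot: [-1.217, 1.569, 1.961]
ft_force: [-0.9, -0.3, -2.3]
grip_width: 0.028
```

Run:
```python
from h import *
plan([.470,-.246,.0145],182);print(env.observe()["grip_width"],toolR()[:,1].round(4),toolR()[:,2].round(4))
i=optics.camera_info("wrist");im=optics.capture('wrist'); cv2.imwrite('pics/w21.png',im[:,:,::-1])
im=optics.capture('scene'); cv2.imwrite('pics/s21.png',cv2.resize(im[230:360,340:540,::-1],None,fx=4,fy=4,interpolation=2))
```

```text
t 31.63 ee [ 0.471  -0.2457  0.0514] F [-0.9 -0.3 -2.3] q [-0.48  0.2  -0.35  1.02  0.   -2.09]
 turn deg [0.11 0.04 0.11] rows>= 0.015883857661502524
 shift mm now-tool [36.9  0.4  1. ]  goal-tool [36.9  0.3  1. ] rows>= 0.9007856532631044
0.027953726701828635 [ 0.0369 -0.9993 -0.0019] [-9.993e-01 -3.690e-02  7.000e-04]
```

View pics/w21.png

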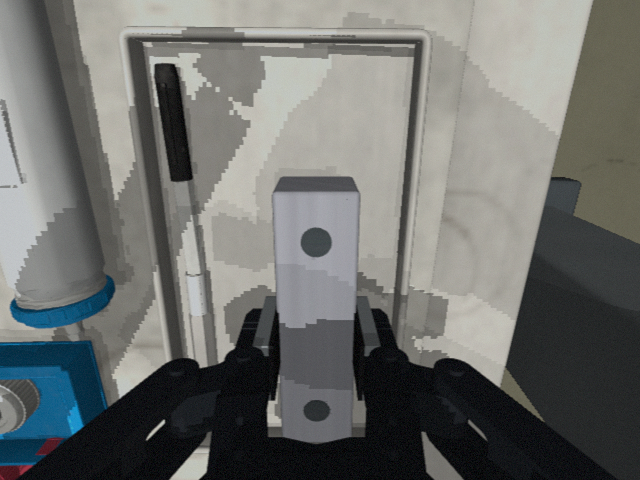

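View pics/s21.png

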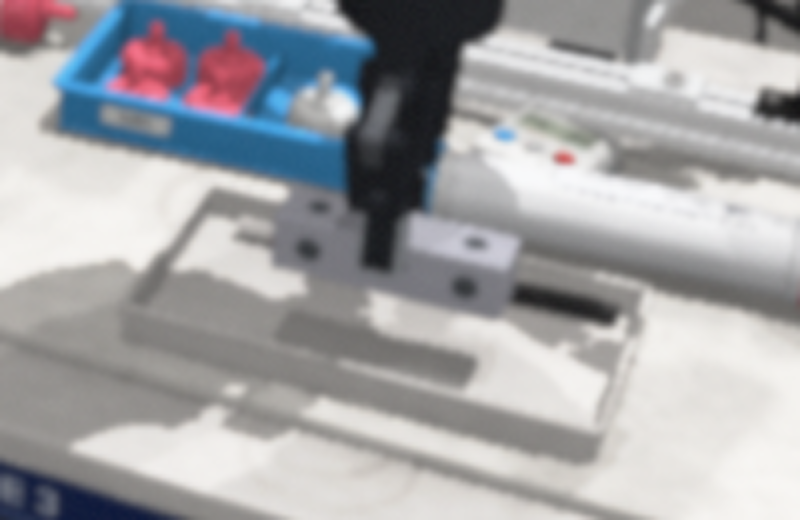

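Emit:
step_arm(increments="18 0 -1.5 0 0 0 20; 10 0 -1.5 0 0 0 20; 4 0 0 0 0 0 20; 1 0 0 0 0 0 20; 0 0 0 0 0 0 20")

```text
time_s: 32.15
ee_pos: [0.4746, -0.2471, 0.0193]
eef_rot: [-2.832, 1.569, 0.345]
ft_force: [-0.4, -0.3, -1.2]
grip_width: 0.028
```

Emit:
step_arm(increments="1 0 0 0 0 0 20; 1 0 0 0 0 0 20; 0 0 0 0 0 0 20")

```text
time_s: 32.4
ee_pos: [0.4747, -0.2473, 0.0173]
eef_rot: [-3.02, 1.569, 0.156]
ft_force: [0.3, 1.1, -1.9]
grip_width: 0.0282
```

Emit:
step_arm(increments="1 0 0 0 0 0 20; 0.7 0 0 0 0 0 20; 0 0 0 0 0 0 20")

```text
time_s: 32.65
ee_pos: [0.4744, -0.2471, 0.0152]
eef_rot: [-2.736, 1.569, 0.44]
ft_force: [-0.2, -1.3, -2.6]
grip_width: 0.0281
```

Emit:
step_arm(increments="1 0 0 0 0 0 20; 0 0 0 0 0 0 20; 0 0 0 0 0 0 20")

```text
time_s: 32.9
ee_pos: [0.4746, -0.2472, 0.0144]
eef_rot: [-2.926, 1.569, 0.251]
ft_force: [-0.2, -0.6, -1.1]
grip_width: 0.0283
```

Emit:
step_arm(increments="0.8 0 0 0 0 0 20; 0 0 0 0 0 0 20; 0 0 0 0 0 0 20")

```text
time_s: 33.15
ee_pos: [0.4746, -0.2472, 0.0144]
eef_rot: [-3.063, 1.569, 0.114]
ft_force: [-3.0, 0.3, 5.4]
grip_width: 0.0283
```

Emit:
step_arm(increments="0.8 0 0 0 0 0 20; 0 0 0 0 0 0 20; 0 0 0 0 0 0 20")

```text
time_s: 33.4
ee_pos: [0.4746, -0.2472, 0.0144]
eef_rot: [3.103, 1.568, -0.003]
ft_force: [-4.6, 2.2, 11.4]
grip_width: 0.0278
```

Emit:
step_arm(increments="-1 0 0 0 0 0 20; 0 0 0 0 0 0 29; 0 0 0 0 0 0 33; 0 0 0 0 0 0 40; 0 0 0 0 0 0 44")

```text
time_s: 33.82
ee_pos: [0.4746, -0.2472, 0.0136]
eef_rot: [-2.846, 1.569, 0.33]
ft_force: [-0.1, -0.0, -1.1]
grip_width: 0.0441
```

Emit:
step_arm(increments="0 0 0 0 0 0 44; -10 0 0 0 0 0 44; -25 0 0 0 0 0 44; -35 0 0 0 0 0 44; -35 0 0 0 0 0 44")

```text
time_s: 34.23
ee_pos: [0.4736, -0.2468, 0.1198]
eef_rot: [-1.436, 1.569, 1.741]
ft_force: [1.2, 0.0, 0.0]
grip_width: 0.044
```

Emit:
step_arm(increments="-35 0 0 0 0 0 44; -35 0 0 0 0 0 44; -25 0 0 0 0 0 44; 0 0 0 0 0 0 44; 0 0 0 0 0 0 44")

```text
time_s: 34.65
ee_pos: [0.4751, -0.2477, 0.216]
eef_rot: [2.853, 1.565, -0.254]
ft_force: [0.7, -0.5, -0.6]
grip_width: 0.0441
```

Run:
```python
from h import *
plan([.470,-.246,.0145],182);print(env.observe()["grip_width"])
i=optics.camera_info("wrist");im=optics.capture('wrist'); cv2.imwrite('pics/w22.png',im[:,:,::-1])
import pickle; pickle.dump((i,im),open("w22.pkl","wb"))
im=optics.capture('scene'); cv2.imwrite('pics/s22.png',im[:,:,::-1])
im=optics.capture('side'); cv2.imwrite('pics/d22.png',im[:,:,::-1])
```

```text
t 34.65 ee [ 0.4751 -0.2477  0.216 ] F [ 0.7 -0.5 -0.6] q [-0.48  0.14 -0.05  1.37  0.   -2.09]
 turn deg [ 0.01 -0.29 -0.09] rows>= 0.041365216783006135
 shift mm now-tool [201.5  -2.2   6.1]  goal-tool [201.5  -1.9   5. ] rows>= 4.916897382327456
0.044092079725163234
```

View pics/w22.png

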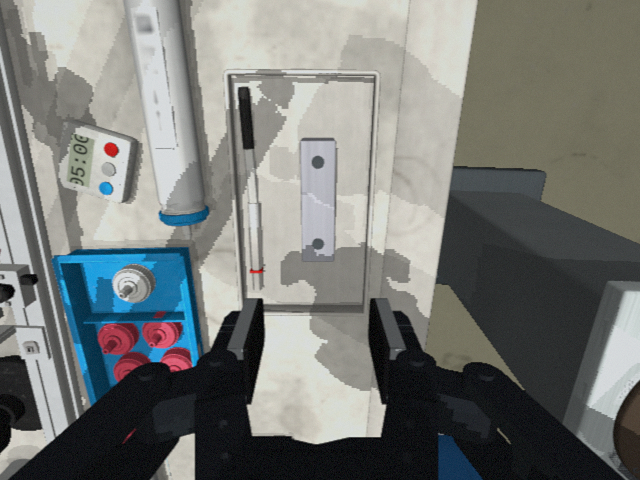

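View pics/s22.png

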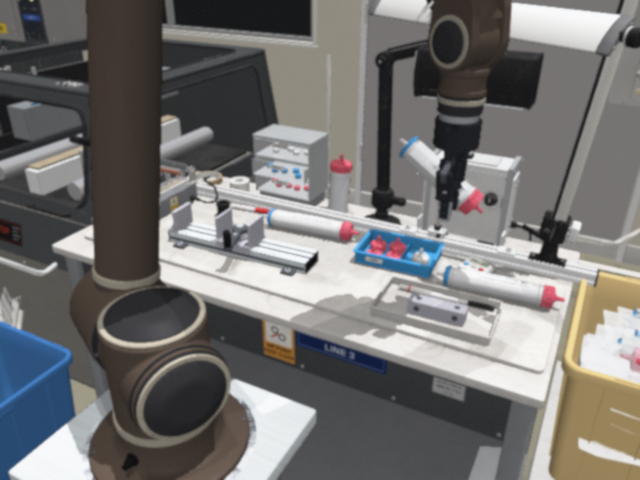

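View pics/d22.png

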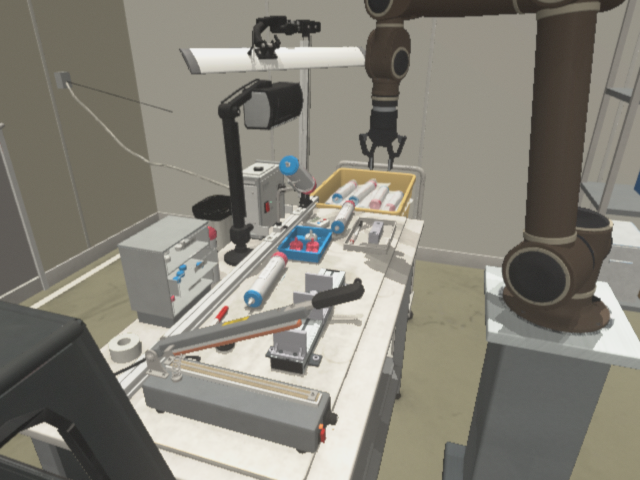

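Run:
```python
from bench import env
print(env.finish_job()); print(env.observe()["time_s"])
```

```text
the job is handed in; nothing more can be done
None
the job is handed in; nothing more can be done
```

The job is handed in at about 35 s of the 72 s allowed: the stop is set to the bar and clamped, and the bar lies flat in the tray.

- **Setting the stop:** I pushed the rear cheek until it stalled at about 23 N. The stop face then measured 110 mm from the fence, which matches the bar's length.
- **Clamping:** I swung the ratchet lever back and forth with the bar still in. From the sixth stroke on, the lever wound up elastically against a stall, reaching about 4.5 N m. A later test stroke stalled at the same lever position as stroke 7, so I took the screw to be at its end stop. I could not see the screw angle directly; this rests on the forces alone.
- **Bar:** I lifted it straight out. The stop face still measured 110 mm from the fence afterwards. I lowered the bar until the floor contact showed at the expected height, then opened the fingers and backed away.
- **Last pictures:** The bar lies flat in the tray, clear of the pen and the walls. The timer stayed where it was, and I never went near the loupe.

**Readings that disagreed:**
- Early in stroke 6 I saw no static drag on the lever, although the screw should still have been turning. I put that down to forces relaxing while the arm paused.
- Single camera points scattered by a few millimetres, up to about 10 mm on one sight of the stop face.
- At the bar grasp the fingers stopped about 4 mm higher than I commanded, with about 6 N upward. The grip still held.

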